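Turn the stool legs end for end through the spring clip and load the sanding cradle

ROBOT

A 6-joint arm with a two-finger parallel gripper is mounted at the origin on the work surface. World frame = base frame: x ahead of the robot, y to its left, z up, the work surface at z = 0. Lengths are in m, angles in rad, forces in N, time in s.
With the tool pointing down it reaches from about 0.35 to 0.775 m from the base axis. Payload 5.5 kg.
Tool frame: the origin (TCP) lies midway between the tips of the shut fingers; the grasp point (between the pads) lies 19 mm behind it (env.pinch_z is the distance from the TCP to the grasp point, in m); z points along the fingers, y is the line along which they close (so a half turn about z gives the same grasp; the last joint's range is limited). The gripper opens to 85 mm and grips with 20 to 120 N. Pads are 22 mm wide; open, the fingers measure 114 mm over their backs; the gripper's body (76 mm by 85 mm) begins 54 mm behind the grasp point. The pads swing forward as they close: fully open they stand 13 mm farther back than shut.
Start: joints at [1.133, 0.313, 0.046, 1.304, 0, 1.431], TCP at [0.169, 0.55, 0.208] pointing down, gripper open.
Joint ranges: [-2.76, 2.76], [-0.86, 1.69], [-1.03, 1.26], [-2.2, 2.34], [-1.47, 1.5], [-3.14, 3.14]. Speed limits (rad/s): [2.57, 2.57, 3.14, 3.14, 3.14, 3.14].

INTERFACE

Orientations are given as a unit quaternion [x, y, z, w].
In Python, from rig import read_state, imaging, env gives the robot as it stands.
- The arm moves only by the tool arm_command, never from a script. Its argument "rows" is one flat list of numbers, 7 for each row, row after row: the closure in counts, from 0 (fully open) to 255 (shut), then the shift along the tool's x, y, z in m, then the turn, a rotation vector about the tool's x, y, z in rad. In form: [grip, x, y, z, rx, ry, rz, grip, x, y, z, rx, ry, rz, ...]. A call has 1 to 12 rows; each row shifts and turns the commanded pose from where the row before left it, along the tool's axes as they then stand; what a row does not reach is not made up. A row lasts 1/10 s, in which the tool goes at most 50 mm and 8.59 degrees, less where a joint would pass 70% of its speed; a pose out of reach is approached as far as the arm can. A call with a gripper value outside its range is refused whole. The fingers move at their own pace and stop on an object; "force" is the grip in N (left out, the last holds). Time passes only in rows, so rows that do not move let the fingers close. It gives the time, the measured TCP pose, the force, the opening and the grip force at its end, in the units of the state.
- read_state(): the state, without advancing time (a new reading comes with each control period).
- imaging.camera(name): name is "side" or "top"; returns the picture (384x512x3 uint8, red, green, blue); there is no depth.
- imaging.camera_info(name): a dict with "intrinsics" (3x3 intrinsics, pixels), "xyz" and "orientation" of the camera in the world. Camera axes: x right, y up, looking along -z (the intrinsics and any distortion apply to the point x, -y, -z); pixel columns grow to the right and rows downward; lengths in m; the calibration is good to about 2 mm. A picture is of the moment at which its call begins. camera_info takes no time and is no camera call.
- env.close_job(): hands the job in; it is judged then, once.
The state is a dict: "t": time; "joints": joint angles; "dq": joint speeds; "joint_efforts": joint torques, N m; "eef_pos": TCP position; "ee_rot": TCP orientation; "ft_force": force on the tool from outside, world axes, zero at the start; "moment": the same for the moment, N m; "gripper_width": finger opening in m; "grip_force": force on a finger pad.
Only numpy, scipy, OpenCV 4.12 (cv2) and the standard library are available. Lean on these libraries where they do the work, as an engineer would, in place of code of your own. Each camera call takes 0.05 s, during which the arm holds its last target. There are 200 camera calls.

TASK

Load the turned legs from the stock shelf into the sanding cradle one at a time, red first, then yellow, then blue (one may be missing): draw each out by its raw pale end, snap its neck into the spring clip and let go, take it again by its dark end, and lay it in any free pair of slots with the raw end under the dust hood, both ends right down in their slots. When all are loaded press the green start button; leave the bowl, the wax jar and the scraper where they are.

Things in the scene. Friction and masses are not known exactly. Their poses are not given: they have to be found in the camera images.
- leg_red: turned wooden leg 200 mm long, 110 g, red collars. Origin on its axis at mid-length; axis = own y. A round neck (22 mm across, 32 mm long) in the middle, a square collar (36 x 36 mm, 10 mm thick) each side of it, 16 to 26 mm from the middle, then round tenons 18 mm across to each end: raw pale wood towards -y, dark finished towards +y. Starts on the shelf, resting on its collars, raw end out
- leg_yellow: turned wooden leg 200 mm long, 110 g, yellow collars. Origin on its axis at mid-length; axis = own y. A round neck (22 mm across, 32 mm long) in the middle, a square collar (36 x 36 mm, 10 mm thick) each side of it, 16 to 26 mm from the middle, then round tenons 18 mm across to each end: raw pale wood towards -y, dark finished towards +y. Starts on the shelf, resting on its collars, raw end out
- leg_blue: turned wooden leg 200 mm long, 110 g, blue collars. Origin on its axis at mid-length; axis = own y. A round neck (22 mm across, 32 mm long) in the middle, a square collar (36 x 36 mm, 10 mm thick) each side of it, 16 to 26 mm from the middle, then round tenons 18 mm across to each end: raw pale wood towards -y, dark finished towards +y. Starts on the shelf, resting on its collars, raw end out
- leg_red_raw (a point): centre of the end face of the raw pale end of the red leg (on its axis)
- leg_red_dark (a point): centre of the end face of the dark finished end of the red leg (on its axis)
- leg_yellow_raw (a point): centre of the end face of the raw pale end of the yellow leg (on its axis)
- leg_yellow_dark (a point): centre of the end face of the dark finished end of the yellow leg (on its axis)
- leg_blue_raw (a point): centre of the end face of the raw pale end of the blue leg (on its axis)
- leg_blue_dark (a point): centre of the end face of the dark finished end of the blue leg (on its axis)
- shelf: low fixed stock shelf, origin on the bench, open to its own -y. Three lanes along own y at own x = -80, 0, 80 mm, 60 mm wide between rails 20 mm high. The board, 30 mm high, ends at own y = -34 mm. A stored leg has its middle near own y = 0, its axis 48 mm high and its raw end towards own -y; back wall at own y = 108 mm
- shelf_lip (a point): top of the lip along the front edge of the shelf board, 6 mm above the board; it stops the collars, so lift a leg 10 to 14 mm, then draw it out along the shelf's own -y
- shelf_roof (a point): middle of the front edge of the fixed white roof, on its top: top 98 mm, underside 86 mm above the bench. It covers the shelf from own y = -15 to 120 mm, so only the raw ends can be reached
- clip: fixed dark steel stand of the spring clip, origin on the bench under the clip. Two sprung steel jaws, 26 mm long along own y, stand at own x = +-16 mm, flared at the top (108 mm above the bench)
- clip_seat (a point): where the middle of a clipped leg lies, 90 mm above the bench. The leg lies level along the clip's own y, either way round, its neck on a pad between the jaws (3 mm end play). Press the neck straight down between the jaws, about 5 N; lift it straight up to free it, about 5 N
- cradle: fixed sanding cradle, origin on the bench. Three slot pairs for legs along own y, at own x = -80, 0, 80 mm, cut in two plywood plates 10 mm thick at own y = -39 and 39 mm. Slots open upward, 22 mm wide with rounded mouths; slot bottoms 51 mm, plate tops 75 mm above the bench. The collars of a leg lie between the plates (8 mm end play); a bottomed leg has its axis 60 mm high
- hood_edge (a point): middle of the front edge of the green dust hood's roof, on its underside, 138 mm above the bench (top 148 mm). The roof covers the cradle's own y = -20 to -175 mm and is open towards +y; side walls at own x = +-136 mm, sanding drum beyond own y = -115 mm. Bring a leg in level from own +y, raw end first, axis 100 mm high to clear plates and roof, then lower it
- slot1 (a point): where the middle of a leg lies when bottomed in slot pair 1 (own x = -80 mm of the cradle), 60 mm above the bench
- slot2 (a point): where the middle of a leg lies when bottomed in slot pair 2 (own x = 0 mm of the cradle), 60 mm above the bench
- slot3 (a point): where the middle of a leg lies when bottomed in slot pair 3 (own x = 80 mm of the cradle), 60 mm above the bench
- start (a joint): travel of the sprung green start button, m: 0 up, 0.006 fully down (5 N); counts as pressed beyond 0.004
- start_top (a point): centre of the top of the green start button (36 mm across), pressed downward
- bowl: bystander: turned wooden bowl, 120 mm across, 50 mm high, origin under its middle
- wax: bystander: jar of wax, 64 mm across, 70 mm high, origin under its middle
- scraper: bystander: scraper with dark wooden handle, lying along own y, 260 mm long, 18 mm high
Things that resemble listed ones, but are neither listed nor needed, are in the scene too. What is shaped like the leg_yellow but pink or turquoise is not meant.

How it is judged:
By the outcome, as a careful person would: the job done as asked, in the order asked, and still so for the second after the job is handed in, with the robot touching nothing.
Of leg_red, leg_yellow, leg_blue only 2 to 3 are there at a start; the rules pass over those that are not, and their reading is None.
At some moment in a run one of leg_red, leg_yellow, leg_blue may be knocked a few centimetres aside while the robot is not near it.
Once in a run the grip may slacken for a moment while it holds something.
It also fails if it takes over 210 s, if anything falls off the work surface, if the arm or the gripper's body presses on something with over 40 N, if the wrist force passes 120 N, or if a joint passes its speed limit or range.

## Working session

There is one attempt and no reset: what is moved stays moved. The work goes in short steps, Python scripts to look and compute and a tool call to move; the robot and the scene stay as the last step left them, time stands still between calls to the robot, and variables do not carry over. Pictures are saved under pics/ and viewed, at most 14 in all, crops included, and the job is handed in when it is done.

Besides the shell and the picture viewer there is one more tool, called after "Call:" in YAML: its name, and indented under it one key for each argument. arm_command: Moves the arm, as the interface text tells. Its arguments: {"type":"object","properties":{"rows":{"type":"array"},"force":{"type":"number"}},"required":["rows"]}

```bash
mkdir -p pics; python3 - <<'E'
from rig import read_state, imaging, env
import cv2
for n in("top","side"):
    cv2.imwrite(f"pics/{n}0.png",cv2.resize(imaging.camera(n)[:,:,::-1],(800,600),interpolation=cv2.INTER_CUBIC))
    print(n,imaging.camera_info(n))
s=read_state();print(s["t"],s["eef_pos"],s["ee_rot"],env.pinch_z)
E
```

```text
top {'intrinsics': array([[436.28445917,   0.        , 252.33181814],
       [  0.        , 436.28445917, 190.48705309],
       [  0.        ,   0.        ,   1.        ]]), 'xyz': array([0.32218284, 0.12073636, 1.32510007]), 'orientation': array([-0.05831095,  0.06194726,  0.71010417, -0.69893807])}
side {'intrinsics': array([[400.53281717,   0.        , 255.93054606],
       [  0.        , 400.53281717, 200.30140232],
       [  0.        ,   0.        ,   1.        ]]), 'xyz': array([0.33128227, 1.02386016, 0.96929507]), 'orientation': array([-0.04713014,  0.39699603,  0.91211541, -0.09065525])}
0.1 [0.1685091  0.54923136 0.20759732] [ 1.48367547e-01  9.88931950e-01 -7.85466849e-04 -2.29963140e-04] 0.0187
```

View pics/top0.png

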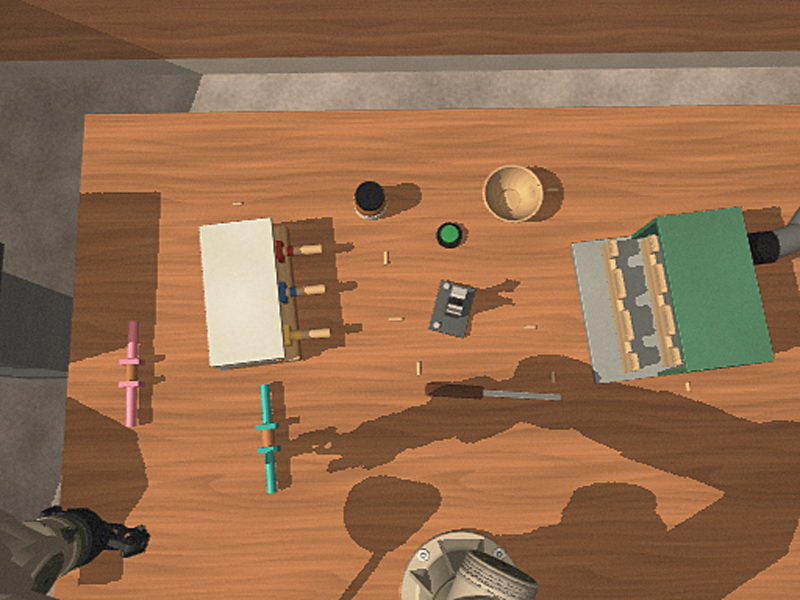

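View pics/side0.png

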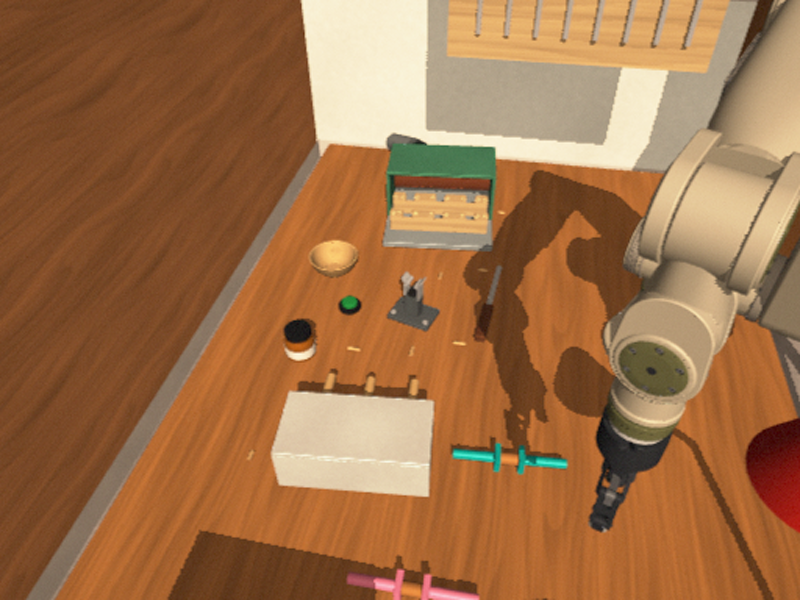

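The top view shows three candidate legs in the shelf: red at (300,250), blue at (303,290) and yellow at (307,333). The pink leg at (131,373) and the turquoise one at (267,438) lie loose on the bench and aren't meant. The clip is at (455,303), the button at (449,235) and the cradle at (660,300).

I'll confirm this in one enlarged crop and measure the shelf and cradle edges.

```bash
cat > h.py <<'E'
from rig import read_state, imaging, env
import cv2, numpy as np
from scipy.spatial.transform import Rotation as R
def ray(n,uv):
    c=imaging.camera_info(n);K=c["intrinsics"];uv=np.atleast_2d(uv).astype(float)
    d=np.c_[(uv[:,0]-K[0,2])/K[0,0],-(uv[:,1]-K[1,2])/K[1,1],-np.ones(len(uv))]
    return c["xyz"],R.from_quat(c["orientation"]).apply(d)
def onz(n,uv,z):
    o,d=ray(n,uv);return o+d*((z-o[2])/d[:,2])[:,None]
def proj(n,p):
    c=imaging.camera_info(n);K=c["intrinsics"];q=R.from_quat(c["orientation"]).inv().apply(np.atleast_2d(p)-c["xyz"])
    return np.c_[K[0,0]*q[:,0]/-q[:,2]+K[0,2],-K[1,1]*q[:,1]/-q[:,2]+K[1,2]]
def tri(u,v):
    o1,d1=ray("top",u);o2,d2=ray("side",v);d1=d1[0];d2=d2[0]
    s=np.linalg.lstsq(np.c_[d1,-d2],o2-o1,rcond=None)[0]
    a,b=o1+s[0]*d1,o2+s[1]*d2;return (a+b)/2,np.linalg.norm(a-b)
def crop(im,x0,y0,x1,y1,k):
    return cv2.resize(im[y0:y1,x0:x1],None,fx=k,fy=k,interpolation=cv2.INTER_CUBIC)
def biggest(m,n=1):
    c,_=cv2.findContours(m.astype(np.uint8),cv2.RETR_EXTERNAL,cv2.CHAIN_APPROX_NONE)
    return sorted(c,key=cv2.contourArea)[::-1][:n]
E
python3 - <<'E'
from h import *
t=imaging.camera("top");s=imaging.camera("side")
cv2.imwrite("t.png",t[:,:,::-1]);cv2.imwrite("s.png",s[:,:,::-1])
M=np.zeros((600,800,3),np.uint8)
def put(c,x,y): M[y:y+c.shape[0],x:x+c.shape[1]]=c
T=t[:,:,::-1];S=s[:,:,::-1]
put(crop(T,170,135,225,235,4),0,0)        # shelf front
put(crop(T,270,135,310,220,4),230,0)
put(crop(T,360,125,460,250,4),395,0)
put(crop(S,190,160,290,260,2),0,400)
put(crop(S,240,85,325,160,2),230,400) ; put(crop(S,240,170,285,212,4),410,420 if 0 else 425) 
cv2.imwrite("pics/m1.png",M)
h=cv2.cvtColor(t,cv2.COLOR_RGB2HSV)
w=(h[:,:,1]<45)&(h[:,:,2]>150);w[:, :120]=0;w[:,200:]=0;w[:130]=0;w[250:]=0
for nm,m,z in(("white",w,.098),("green",(abs(h[:,:,0].astype(int)-75)<15)&(h[:,:,1]>90)&(np.arange(512)>390),.148),("btn",(abs(h[:,:,0].astype(int)-65)<15)&(h[:,:,1]>120)&(np.arange(512)<320)&(np.arange(512)>260),.03)):
    c=biggest(m)[0];r=cv2.minAreaRect(c);ap=cv2.approxPolyDP(c,4,True)[:,0]
    print(nm,cv2.contourArea(c),r,ap.tolist());print(np.round(onz("top",ap,z)[:,:2],4).tolist())
h=cv2.cvtColor(s,cv2.COLOR_RGB2HSV)
m=(abs(h[:,:,0].astype(int)-65)<15)&(h[:,:,1]>120)&(np.arange(512)<260)
c=biggest(m)[0];print("sbtn",cv2.minAreaRect(c))
E
```

```text
white 4002.5 ((153.5832061767578, 186.6487274169922), (90.62434387207031, 47.43922805786133), 84.4006576538086) [[172, 140], [128, 145], [135, 234], [181, 228]]
[[0.6858, 0.344], [0.6727, 0.4714], [0.4145, 0.4435], [0.4293, 0.3149]]
green 30.0 ((457.1846923828125, 231.9769287109375), (6.697875499725342, 73.55259704589844), 82.87498474121094) [[494, 230], [442, 237], [438, 231], [434, 238], [421, 239]]
[[0.4061, -0.538], [0.3895, -0.3956], [0.4058, -0.3862], [0.3872, -0.3738], [0.3851, -0.3385]]
btn 87.0 ((287.3799743652344, 149.16000366210938), (10.800000190734863, 11.0), 36.869895935058594) [[285, 144], [282, 152], [290, 154], [293, 147]]
[[0.688, 0.0096], [0.6629, 0.0196], [0.6562, -0.0047], [0.6781, -0.0146]]
sbtn ((223.0, 193.5), (7.0, 10.0), 90.0)
```

View pics/m1.png

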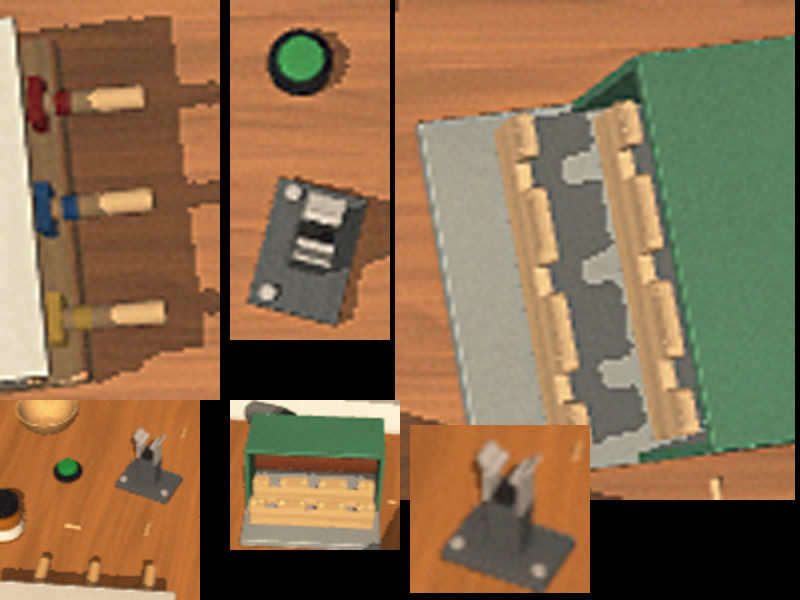

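Top-down order, as 1:1 top-image pixels of the raw tip: red (206,159), blue (208,185), yellow (211,213). Their collar colours fit the listed legs. The clip jaws are at (294,187) and (291,199), with the pad at (292,193). The next step is to get metric poses.

```bash
python3 - <<'E'
from h import *
t=cv2.imread("t.png")[:,:,::-1].copy();s=cv2.imread("s.png")[:,:,::-1].copy()
h=cv2.cvtColor(t,cv2.COLOR_RGB2HSV).astype(int);print("hsv hood",h[180,450],"tenon",h[160,200])
def edge(n,m,ax=0): pass
# hood roof
T=t.astype(int)
m=(h[:,:,0]>60)&(h[:,:,0]<95)&(h[:,:,1]>60)&(np.arange(512)>380)
m=cv2.morphologyEx(m.astype(np.uint8),cv2.MORPH_CLOSE,np.ones((3,3)))
c=biggest(m)[0];ap=cv2.approxPolyDP(c,3,True)[:,0];print("hood",cv2.contourArea(c),ap.tolist());print(np.round(onz("top",ap,.148)[:,:2],4).tolist())
hs=cv2.cvtColor(s,cv2.COLOR_RGB2HSV).astype(int)
ms=(hs[:,:,0]>60)&(hs[:,:,0]<95)&(hs[:,:,1]>60)&(np.arange(512)>235)&(np.arange(512)<330)&(np.arange(384)<170)[:,None]
c=biggest(ms)[0];ap=cv2.approxPolyDP(c,2,True)[:,0];print("hoodS",ap.tolist());print(np.round(onz("side",ap,.148)[:,:2],4).tolist())
# shelf
w=onz("top",[[172,140],[181,228]],.098);u=(w[0]-w[1])[:2];print("shelf front mid",w.mean(0),"yaw x-axis deg",np.degrees(np.arctan2(u[1],u[0])),np.linalg.norm(u))
# legs
m=(h[:,:,0]<25)&(h[:,:,2]>195)&(h[:,:,1]<140)
m[:, :185]=0;m[:,225:]=0;m[:145]=0;m[225:]=0
for c in biggest(m,3):
    r=cv2.fitLine(c,cv2.DIST_L2,0,.01,.01).ravel();x=c[:,0,0]
    p=[[r[2]+(q-r[2]),r[3]+(q-r[2])*r[1]/r[0]] for q in(x.min(),x.max()+.5)]
    g=onz("top",p,.05);d=(g[0]-g[1])[:2];print("leg",cv2.contourArea(c),np.round(p,1).tolist(),np.round(g,4).tolist(),"yaw y-axis from +y deg",np.degrees(np.arctan2(-d[0],d[1])))
# clip
f=lambda x,y:((x-230)/4+270,y/4+135)
gS=lambda x,y:((x-410)/4+240,(y-425)/4+170)
for n,a,b in(("far jaw",(327,207),(490,460)),("near jaw",(313,254),(531,472)),("pad",(318,231),(507,490))):
    print(n,tri(f(*a),gS(*b)))
pl=np.array([f(285,177),f(368,203),f(335,325),f(247,302)]);print("plate",onz("top",pl,.008)[:,:2].tolist())
print("btn",tri((287.4,149.2),(223,193.5)))
E
```

```text
hsv hood [ 65  81 126] tenon [ 16 123 228]
hood 5608.0 [[473, 133], [420, 139], [405, 150], [422, 151], [437, 236], [421, 239], [494, 230], [482, 174], [487, 167], [480, 165]]
[[0.6786, -0.5089], [0.6634, -0.3585], [0.6324, -0.3141], [0.6288, -0.3613], [0.3924, -0.3824], [0.3851, -0.3385], [0.4061, -0.538], [0.5609, -0.5218], [0.5804, -0.5378], [0.5864, -0.5189]]
hoodS [[252, 92], [248, 109], [249, 133], [249, 121], [252, 120], [253, 110], [307, 112], [314, 114], [313, 139], [316, 117], [315, 94]]
[[0.6757, -0.4999], [0.6619, -0.3593], [0.6209, -0.1919], [0.6386, -0.2725], [0.6288, -0.2816], [0.6406, -0.3553], [0.428, -0.3784], [0.3995, -0.3683], [0.3861, -0.1959], [0.3897, -0.3476], [0.4113, -0.5297]]
shelf front mid [0.55752474 0.32943655 0.098     ] yaw x-axis deg 6.4758936064532 0.25817476170605946
leg 40.5 [[192.0, 159.7], [205.5, 158.6]] [[0.6379, 0.2919, 0.05], [0.6407, 0.2514, 0.05]] yaw y-axis from +y deg 4.002481153078704
leg 40.5 [[198.0, 213.5], [210.5, 212.4]] [[0.4753, 0.2731, 0.05], [0.478, 0.2364, 0.05]] yaw y-axis from +y deg 4.2732771695127525
leg 39.0 [[195.0, 185.3], [207.5, 184.5]] [[0.5597, 0.2824, 0.05], [0.5615, 0.2453, 0.05]] yaw y-axis from +y deg 2.7685679752603933
far jaw (array([ 0.54329   , -0.00799156,  0.09163368]), np.float64(0.00010206990388684923))
near jaw (array([0.50733454, 0.00327883, 0.09369404]), np.float64(0.0031725815051370817))
pad (array([ 0.52906634, -0.0037402 ,  0.06404987]), np.float64(0.0026713053814106046))
plate [[0.5821747016797902, 0.01484108615389966], [0.5608578990207179, -0.04830275203635037], [0.467228303141024, -0.019838857880871003], [0.48583231887873607, 0.04647200898796859]]
btn (array([0.67746009, 0.00088066, 0.00903184]), np.float64(0.0007174603334089233))
```

```bash
cat >> h.py <<'E'
def go(x,y,z,psi,start=None):
    """turn about tool z first, then shift (tool axes after the turn)"""
    if start is None:
        s=read_state();p=np.array(s["eef_pos"]);Q=R.from_quat(s["ee_rot"])
    else: p,Q=start
    yy=Q.as_matrix()[:,1];cur=np.degrees(np.arctan2(yy[1],yy[0]))
    T=np.radians(psi);c,s_=np.cos(T),np.sin(T);M=np.array([[-s_,c,0],[c,s_,0],[0,0,-1.]])
    d=M@(np.array([x,y,z])-p)
    rv=(Q.inv()*R.from_matrix(M.T)).as_rotvec()
    print("turn rv",np.round(rv,3),"then shift",np.round(d,4))
    return np.array([x,y,z]),R.from_matrix(M.T)
E
python3 -c "
from h import *
a=go(.639,.286,.208,5.5);print(read_state()['joints'])"
```

```text
turn rv [-1.000e-03  0.000e+00  1.177e+00] then shift [-3.073e-01  4.430e-01 -2.000e-04]
[1.13339276e+00 3.13744613e-01 4.54483798e-02 1.30358756e+00
 1.40399712e-05 1.43115963e+00]
```

Call:
arm_command:
  rows: [0,0,0,0,0,0,0.147,0,0,0,0,0,0,0.147,0,0,0,0,0,0,0.147,0,0,0,0,0,0,0.147,0,0,0,0,0,0,0.147,0,0,0,0,0,0,0.147,0,0,0,0,0,0,0.147,0,0,0,0,0,0,0.148]
  force: 100

```text
t: 1.0
eef_pos: [0.1687, 0.5496, 0.2082]
ee_rot: [0.675, 0.738, -0.0, 0.0]
ft_force: [0.1, -0.5, 0.4]
gripper_width: 0.0853
grip_force: 0.0
```

Call:
arm_command:
  rows: [0,-0.0256,0.0369,0,0,0,0,0,-0.0256,0.0369,0,0,0,0,0,-0.0256,0.0369,0,0,0,0,0,-0.0256,0.0369,0,0,0,0,0,-0.0256,0.0369,0,0,0,0,0,-0.0256,0.0369,0,0,0,0,0,-0.0256,0.0369,0,0,0,0,0,-0.0256,0.0369,0,0,0,0,0,-0.0256,0.0369,0,0,0,0,0,-0.0256,0.0369,0,0,0,0,0,-0.0256,0.0369,0,0,0,0,0,-0.0256,0.0369,0,0,0,0]

```text
t: 2.2
eef_pos: [0.6403, 0.2852, 0.2081]
ee_rot: [0.672, 0.74, -0.0, -0.0]
ft_force: [0.2, 0.5, 0.6]
gripper_width: 0.0856
grip_force: 0.0
```

```bash
python3 - <<'E'
from h import *
s=read_state();print(s["t"],s["eef_pos"],s["gripper_width"],s["joints"])
go(.639,.286,.030,5.5)
t=imaging.camera("top")[:,:,::-1];v=imaging.camera("side")[:,:,::-1]
cv2.imwrite("t.png",t);cv2.imwrite("s.png",v)
M=np.zeros((600,800,3),np.uint8)
a=crop(t,150,120,250,220,4);M[:400,:400]=a
b=crop(v,160,200,260,300,4);M[:400,400:]=b
cv2.imwrite("pics/m2.png",M[:400])
E
```

```text
2.2 [0.64030029 0.28521028 0.20814119] 0.0855934138422445 [3.04585610e-01 5.77878499e-01 4.53172655e-01 1.44631320e+00
 1.78659815e-04 1.77949910e+00]
turn rv [-0. -0. -0.] then shift [ 0.0009 -0.0012  0.1781]
```

View pics/m2.png

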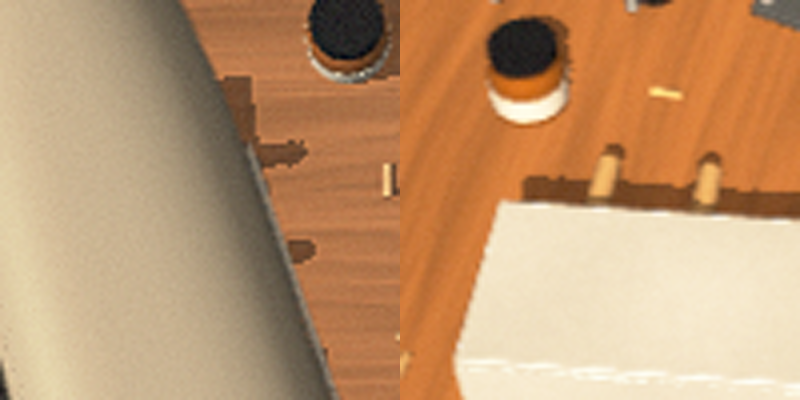

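The top view is covered by the arm. In the side crop the red tenon is at about (211,245) and the blue at about (236,248), but the gripper isn't in the crop. I'll check where it should project.

```bash
python3 - <<'E'
from h import *
print(proj("side",[[.640,.285,.208],[.640,.285,.03],[.64,.2514,.048]]),proj("top",[[.640,.285,.208]]))
v=cv2.imread("s.png");cv2.imwrite("pics/s3.png",crop(v,110,60,370,260,3))
E
```

```text
[[204.0936288  209.26803737]
 [210.07381983 251.31678028]
 [212.65397568 239.20375817]] [[186.682022   144.60438715]]
```

View pics/s3.png

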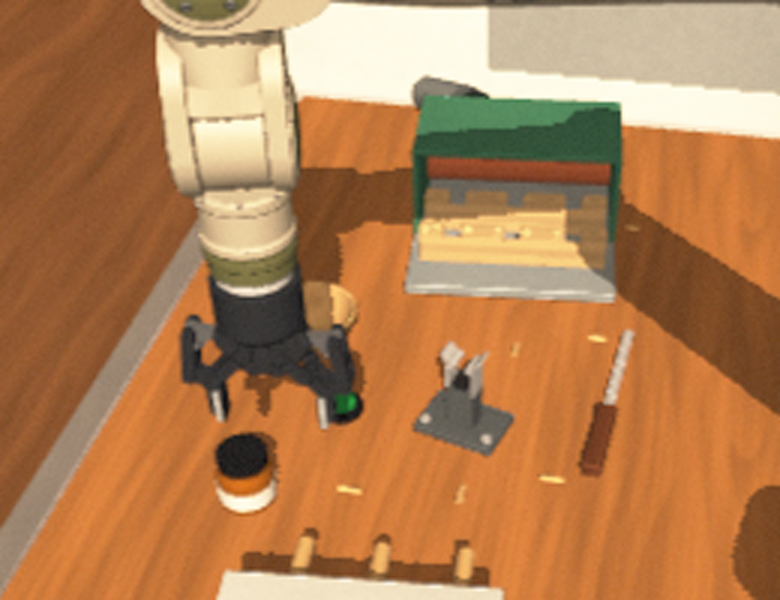

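The side view shows the open gripper upright above the red tenon: tips at about (183,199) and (218,201), red tenon at (212,240). I'll descend and close.

Call:
arm_command:
  rows: [0,0,-0.001,0.03,0,0,0,0,0,0,0.03,0,0,0,0,0,0,0.03,0,0,0,0,0,0,0.03,0,0,0,0,0,0,0.03,0,0,0,0,0,0,0.028,0,0,0,0,0,0,0,0,0,0]

```text
t: 3.0
eef_pos: [0.6336, 0.2854, 0.0253]
ee_rot: [0.672, 0.74, -0.004, -0.002]
ft_force: [-1.4, -0.5, -0.5]
gripper_width: 0.0858
grip_force: 0.0
```

Call:
arm_command:
  rows: [255,0,0,0,0,0,0,255,0,0,0,0,0,0,255,0,0,0,0,0,0,255,0,0,0,0,0,0,255,0,0,0,0,0,0,255,0,0,0,0,0,0,255,0,0,0,0,0,0,255,0,0,0,0,0,0,255,0,0,0,0,0,0,255,0,0,0,0,0,0]

```text
t: 4.0
eef_pos: [0.638, 0.2861, 0.0305]
ee_rot: [0.672, 0.74, -0.0, 0.0]
ft_force: [0.6, -0.0, 0.9]
gripper_width: 0.0001
grip_force: 0.8
```

It missed. I'll look.

```bash
python3 - <<'E'
from h import *
v=imaging.camera("side")[:,:,::-1];cv2.imwrite("s.png",v);t=imaging.camera("top")[:,:,::-1]
M=np.hstack([crop(v,170,180,270,280,4),crop(t,150,100,250,200,4)])
cv2.imwrite("pics/s4.png",M);print(read_state()["eef_pos"],proj("side",[[.638,.286,.03],[.638,.286,.2]]),proj("top",[[.638,.286,.03]]))
E
```

```text
[0.63798227 0.2861651  0.03044996] [[210.613333   251.66462416]
 [204.9815526  211.70334883]] [[194.79326411 161.20742243]]
```

View pics/s4.png

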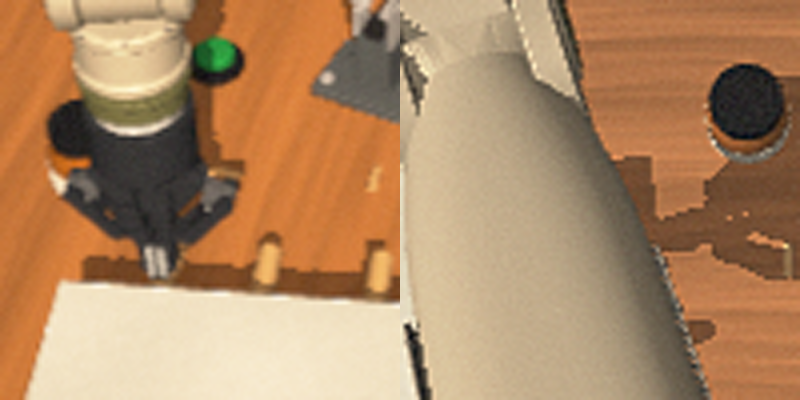

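The tips have shut at about (209,246), and a tan sliver shows to their right at about (215,244). The tenon may have squeezed out downward or sideways. I'll open, rise and re-measure.

Call:
arm_command:
  rows: [0,0,0,-0.03,0,0,0,0,0,0,-0.03,0,0,0,0,0,0,-0.03,0,0,0,0,0,0,-0.03,0,0,0,0,0,0,-0.03,0,0,0,0,0,0,-0.03,0,0,0,0,-0.02,0,0,0,0,0,0,0,0,0,0,0,0]

```text
t: 4.9
eef_pos: [0.6406, 0.2647, 0.211]
ee_rot: [0.673, 0.74, 0.0, 0.001]
ft_force: [0.3, 0.1, 0.0]
gripper_width: 0.0851
grip_force: 0.0
```

```bash
python3 - <<'E'
from h import *
v=imaging.camera("side")[:,:,::-1].copy();old=v;cv2.imwrite("s.png",v)
h=cv2.cvtColor(v,cv2.COLOR_BGR2HSV).astype(int)
for y in (240,244,248): print(y,[tuple(h[y,x]) for x in range(204,222,2)])
cv2.imwrite("pics/s5.png",crop(v,185,195,285,270,8))
E
```

```text
240 [(np.int64(13), np.int64(184), np.int64(194)), (np.int64(13), np.int64(182), np.int64(203)), (np.int64(13), np.int64(183), np.int64(212)), (np.int64(14), np.int64(164), np.int64(200)), (np.int64(17), np.int64(148), np.int64(239)), (np.int64(17), np.int64(142), np.int64(239)), (np.int64(13), np.int64(165), np.int64(145)), (np.int64(13), np.int64(181), np.int64(200)), (np.int64(13), np.int64(180), np.int64(201))]
244 [(np.int64(12), np.int64(179), np.int64(188)), (np.int64(13), np.int64(183), np.int64(192)), (np.int64(13), np.int64(181), np.int64(186)), (np.int64(17), np.int64(145), np.int64(232)), (np.int64(17), np.int64(141), np.int64(243)), (np.int64(15), np.int64(155), np.int64(211)), (np.int64(13), np.int64(188), np.int64(186)), (np.int64(13), np.int64(187), np.int64(194)), (np.int64(13), np.int64(181), np.int64(204))]
248 [(np.int64(13), np.int64(181), np.int64(114)), (np.int64(13), np.int64(177), np.int64(121)), (np.int64(15), np.int64(156), np.int64(188)), (np.int64(17), np.int64(146), np.int64(234)), (np.int64(15), np.int64(149), np.int64(218)), (np.int64(14), np.int64(171), np.int64(125)), (np.int64(12), np.int64(175), np.int64(115)), (np.int64(12), np.int64(184), np.int64(115)), (np.int64(14), np.int64(190), np.int64(122))]
```

View pics/s5.png

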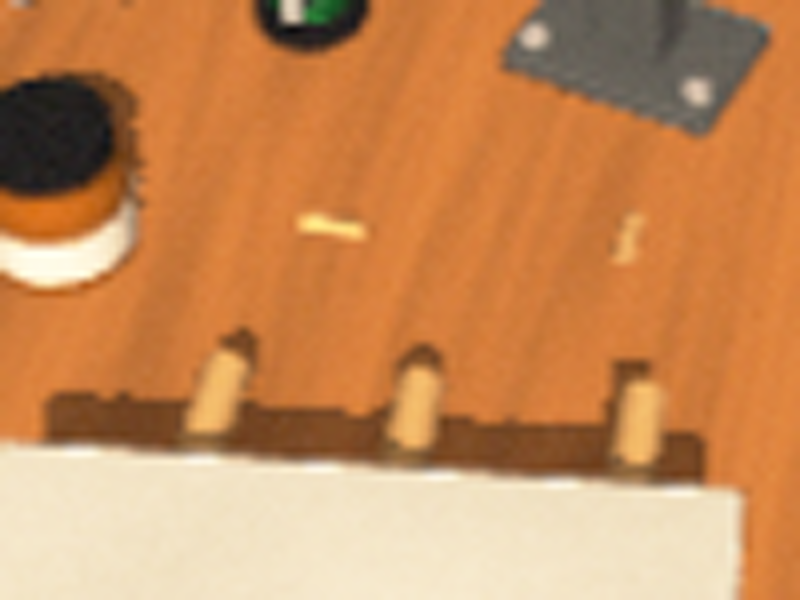

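The red tenon is at nearly the same place, tip (214,238) and base (211,249). The fingers closed above its axis and pushed it down, which fits the +0.9 N reading. I'll go in lower.

```bash
python3 - <<'E'
from h import *
print(onz("side",[[214.4,238.5],[210.6,249.4]],.055))
go(.637,.283,.017,6)
E
```

```text
[[0.63321898 0.25350011 0.055     ]
 [0.63234541 0.29727943 0.055     ]]
turn rv [-0.001 -0.    -0.01 ] then shift [ 0.0179 -0.0009  0.1928]
```

Call:
arm_command:
  rows: [0,0.018,-0.002,0,0,0,0,0,0,0,0.035,0,0,0,0,0,0,0.035,0,0,0,0,0,0,0.035,0,0,0,0,0,0,0.035,0,0,0,0,0,0,0.033,0,0,0,0,0,0,0.02,0,0,0,0,0,0,0,0,0,0]

```text
t: 5.75
eef_pos: [0.6315, 0.2842, 0.0117]
ee_rot: [0.672, 0.741, -0.004, -0.003]
ft_force: [-0.3, -0.0, -0.2]
gripper_width: 0.0856
grip_force: 0.0
```

Call:
arm_command:
  rows: [255,0,0,0,0,0,0,255,0,0,0,0,0,0,255,0,0,0,0,0,0,255,0,0,0,0,0,0,255,0,0,0,0,0,0,255,0,0,0,0,0,0,255,0,0,0,0,0,0,255,0,0,0,0,0,0]

```text
t: 6.55
eef_pos: [0.6374, 0.2843, 0.0185]
ee_rot: [0.672, 0.74, 0.001, 0.001]
ft_force: [2.2, 0.6, 4.5]
gripper_width: 0.0147
grip_force: 96.8
```

Call:
arm_command:
  rows: [255,0,0,-0.003,0,0,0,255,0,0,-0.003,0,0,0,255,0,0,0,0,0,0]

```text
t: 6.85
eef_pos: [0.6358, 0.2838, 0.0231]
ee_rot: [0.672, 0.74, -0.001, -0.0]
ft_force: [1.6, 0.5, -1.0]
gripper_width: 0.014
grip_force: 96.9
```

```bash
python3 - <<'E'
from h import *
v=imaging.camera("side")[:,:,::-1];t=imaging.camera("top")[:,:,::-1];cv2.imwrite("s.png",v);cv2.imwrite("t.png",t)
cv2.imwrite("pics/s6.png",np.hstack([crop(v,185,205,235,265,8),crop(t,170,135,220,195,8)]))
s=read_state();print(s["eef_pos"],s["moment"],s["ft_force"],s["gripper_width"])
E
```

```text
[0.6358246  0.28380539 0.02296214] [-0.0956369  -0.38155698 -0.10916537] [ 1.4407218   0.022642   -0.52275623] 0.01415068317709005
```

View pics/s6.png

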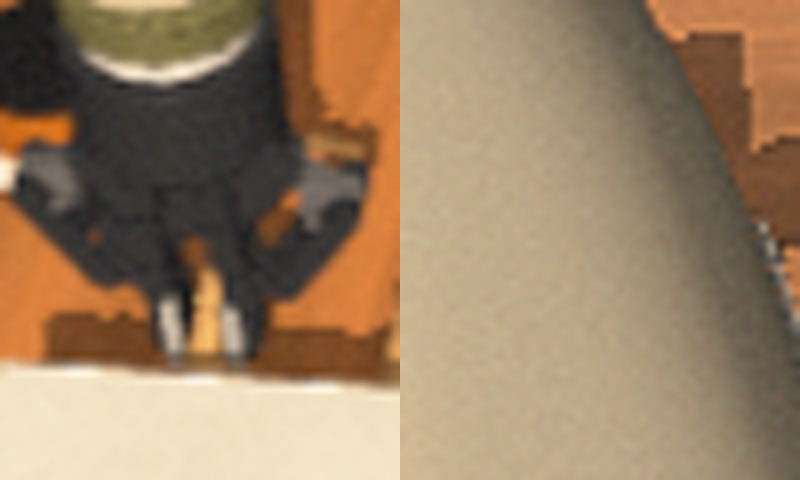

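The fingers hold the tenon at about (211,243), but the opening is only 14 mm, so it is a chord grip. I'll regrip about 8 mm lower.

Call:
arm_command:
  rows: [120,0,0,0.006,0,0,0,120,0,0,0.004,0,0,0,120,0,0,0.004,0,0,0,120,0,0,0,0,0,0]

```text
t: 7.35
eef_pos: [0.6351, 0.2839, 0.0082]
ee_rot: [0.672, 0.74, -0.001, -0.001]
ft_force: [0.5, -0.6, -0.7]
gripper_width: 0.0455
grip_force: 0.0
```

Call:
arm_command:
  rows: [255,0,0,0,0,0,0,255,0,0,0,0,0,0,255,0,0,0,0,0,0,255,0,0,0,0,0,0,255,0,0,0,0,0,0,255,0,0,0,0,0,0]

```text
t: 7.95
eef_pos: [0.6364, 0.2842, 0.0097]
ee_rot: [0.672, 0.74, 0.0, 0.0]
ft_force: [-0.1, 0.3, 2.3]
gripper_width: 0.0149
grip_force: 97.4
```

Call:
arm_command:
  rows: [255,0,0,-0.004,0,0,0,255,0,0,-0.004,0,0,0,255,0,0,-0.004,0,0,0,255,0,0,0,0,0,0,255,0,0,0,0,0,0]
  force: 115

```text
t: 8.45
eef_pos: [0.6363, 0.2841, 0.0216]
ee_rot: [0.672, 0.74, 0.0, 0.0]
ft_force: [-0.8, -0.4, -1.6]
gripper_width: 0.0143
grip_force: 112.6
```

```bash
python3 - <<'E'
from h import *
v=imaging.camera("side")[:,:,::-1];cv2.imwrite("s.png",v)
h=cv2.cvtColor(v,cv2.COLOR_BGR2HSV).astype(int)
m=(h[:,:,0]>=15)&(h[:,:,0]<=20)&(h[:,:,1]<155)&(h[:,:,2]>185)
m[:225]=0;m[262:]=0;m[:,195:][:,65:]=0;m[:,:195]=0
for c in biggest(m,3):print(cv2.contourArea(c),cv2.boundingRect(c))
s=read_state();print(s["eef_pos"],s["moment"],s["ft_force"],s["gripper_width"])
E
```

```text
472.5 (195, 251, 65, 11)
32.0 (234, 241, 6, 10)
25.0 (205, 240, 9, 10)
[0.63611761 0.28410989 0.02140468] [-0.09029635 -0.00210681 -0.05287739] [-0.33550763 -0.86704158 -1.51412879] 0.014493316140295484
```

Call:
arm_command:
  rows: [255,-0.01,0,0,0,0,0,255,-0.02,0,0,0,0,0,255,-0.02,0,0,0,0,0,255,-0.02,0,0,0,0,0,255,-0.01,0,0,0,0,0,255,0,0,0,0,0,0]

```text
t: 9.1
eef_pos: [0.6443, 0.2019, 0.0216]
ee_rot: [0.674, 0.739, 0.0, 0.0]
ft_force: [-0.6, 0.3, -0.5]
gripper_width: 0.0144
grip_force: 112.6
```

```bash
python3 - <<'E'
from h import *
v=imaging.camera("side")[:,:,::-1];t=imaging.camera("top")[:,:,::-1];cv2.imwrite("s.png",v);cv2.imwrite("t.png",t)
cv2.imwrite("pics/s7.png",np.hstack([crop(v,180,180,260,260,5),crop(t,170,120,250,200,5)]))
s=read_state();print(s["eef_pos"],s["moment"],s["ft_force"],s["gripper_width"])
E
```

```text
[0.64401003 0.20402717 0.02155071] [-0.06839532 -0.0312579  -0.03558592] [-0.14387992  0.91151079 -0.70277628] 0.015482082964027059
```

View pics/s7.png

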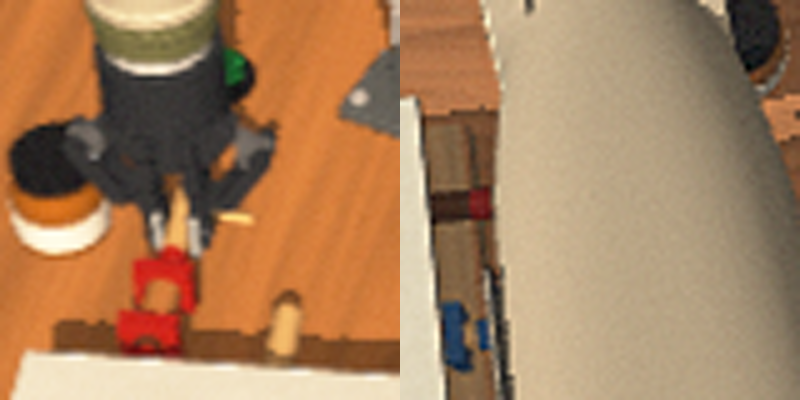

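Red is out and held: its collars are at side (213,236) and (210,247), with the tenon between the pads. Next I'll check the jar clearance and where the middle of the leg is relative to the tool.

```bash
cat >> h.py <<'E'
HUE={"red":((0,6),(172,180)),"yellow":((22,30),),"blue":((100,118),)}
def cmask(im,col,smin=120,vmin=70):
    h=cv2.cvtColor(im,cv2.COLOR_BGR2HSV)
    m=np.zeros(im.shape[:2],bool)
    for a,b in HUE[col]: m|=(h[:,:,0]>=a)&(h[:,:,0]<=b)
    return m&(h[:,:,1]>smin)&(h[:,:,2]>vmin)
E
python3 - <<'E'
from h import *
print("jar",onz("top",[[236.5,126]],.07),onz("side",[[192,208]],.07))
v=cv2.imread("s.png");m=cmask(v,"red",200,100);m[:200]=0;m[260:]=0;m[:,:195]=0;m[:,235:]=0
for c in biggest(m,3): print(cv2.contourArea(c),cv2.boundingRect(c))
s=read_state();p=s["eef_pos"];a=np.radians(6);ax=np.array([-np.sin(a),np.cos(a),0])
for d in(.04,.056,.066,.076,.092): print(d,proj("side",[p+ax*d+[0,0,.0187+0*.018],p+ax*d+[0,0,.0187+.018]]).round(1).tolist())
E
```

```text
jar [[0.73459871 0.15673928 0.07      ]] [[0.73634096 0.15281509 0.07      ]]
135.0 (203, 229, 16, 22)
0.04 [[213.6, 239.1], [213.1, 235.2]]
0.056 [[212.7, 243.0], [212.2, 239.1]]
0.066 [[212.1, 245.5], [211.6, 241.5]]
0.076 [[211.5, 248.0], [211.0, 244.1]]
0.092 [[210.6, 252.1], [210.0, 248.1]]
```

Call:
arm_command:
  rows: [255,-0.02,-0.006,0,0,0,0,255,-0.03,-0.01,0,0,0,0,255,-0.04,-0.02,0,0,0,0,255,-0.03,-0.02,-0.015,0,0,0,255,-0.01,0,-0.03,0,0,0,255,0,0,-0.03,0,0,0,255,0,0,-0.03,0,0,0,255,0,0,0,0,0,0.136,255,0,0,0,0,0,0.136,255,0,0,0,0,0,0.135,255,0,0,0,0,0,0]

```text
t: 10.3
eef_pos: [0.6006, 0.0707, 0.1266]
ee_rot: [0.808, 0.589, 0.0, -0.0]
ft_force: [-0.3, 0.6, -0.8]
gripper_width: 0.0143
grip_force: 112.4
```

```bash
python3 - <<'E'
from h import *
s=read_state();print(s["t"],s["eef_pos"],s["ft_force"],s["gripper_width"])
go(.505,-.065,.130,-17.3)
E
```

```text
10.3 [0.60064635 0.07068299 0.12662063] [-0.29683683  0.62843109 -0.83786465] 0.014274239304444152
turn rv [ 0.    -0.001 -0.008] then shift [-0.158  -0.051  -0.0034]
```

Call:
arm_command:
  rows: [255,-0.035,-0.011,0,0,0,-0.008,255,-0.035,-0.011,-0.003,0,0,0,255,-0.035,-0.011,0,0,0,0,255,-0.035,-0.011,0,0,0,0,255,-0.018,-0.007,0,0,0,0,255,0,0,0,0,0,0,255,0,0,0,0,0,0]

```text
t: 11.0
eef_pos: [0.5049, -0.0655, 0.1297]
ee_rot: [0.805, 0.593, 0.001, 0.0]
ft_force: [0.2, 0.4, -1.2]
gripper_width: 0.0144
grip_force: 112.6
```

```bash
cat >> h.py <<'E'
def shot(tag,sx,sy,tx,ty,k=5,w=80):
    v=imaging.camera("side")[:,:,::-1];t=imaging.camera("top")[:,:,::-1]
    cv2.imwrite("s.png",v);cv2.imwrite("t.png",t)
    cv2.imwrite(f"pics/{tag}.png",np.hstack([crop(v,sx,sy,sx+w,sy+w,k),crop(t,tx,ty,tx+w,ty+w,k)]))
E
python3 - <<'E'
from h import *
s=read_state();p=s["eef_pos"];print(p,s["ft_force"],s["gripper_width"])
a=np.radians(-17.3);ax=np.array([-np.sin(a),np.cos(a),0])
for d in(.04,.066,.092,.166): print(d,proj("side",p+ax*d+[0,0,.0187]).round(1).tolist(),proj("top",p+ax*d+[0,0,.0187]).round(1).tolist())
shot("c1",225,140,230,150)
for n in "ts":
    m=cmask(cv2.imread(n+".png"),"red",150,90)
    for c in biggest(m,3): print(n,cv2.contourArea(c),cv2.boundingRect(c))
E
```

```text
[ 0.50487078 -0.0655102   0.12965628] [ 0.18142921  0.393276   -1.19131447] 0.014422577924679447
0.04 [[268.8, 163.0]] [[303.7, 192.5]]
0.066 [[265.1, 167.3]] [[294.5, 189.8]]
0.092 [[261.4, 171.6]] [[285.4, 187.2]]
0.166 [[250.2, 184.7]] [[259.4, 179.7]]
t 45.5 (299, 183, 8, 16)
t 44.0 (284, 179, 8, 15)
t 22.5 (278, 181, 6, 7)
s 1212.5 (478, 280, 34, 61)
s 93.0 (256, 161, 12, 13)
s 56.5 (263, 154, 11, 13)
```

View pics/c1.png

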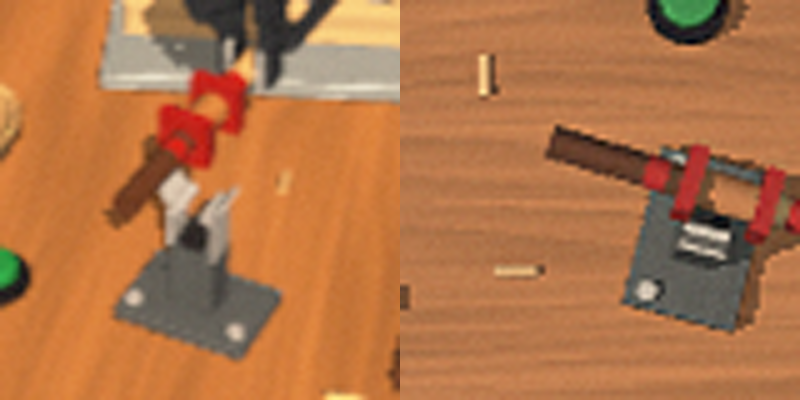

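Both views show red level over the clip: dark end at side (248,183) and top (260,178), neck mid at side (265,164) and top (296,189). The clip jaws are at side (261,179) and (269,182) and top (291,197). I'll triangulate these.

```bash
python3 - <<'E'
from h import *
D=tri((260.4,178.4),(248.2,183))
A=tri((288,186.6),(262,167.5));B=tri((303.3,191),(268.5,160.5))
print("dark",D,"\ncolD",A,"\ncolR",B);mid=(A[0]+B[0])/2;print("mid",mid,np.linalg.norm(A[0]-B[0]))
d=D[0]-mid;print("len",np.linalg.norm(d),"yaw",np.degrees(np.arctan2(-d[0],d[1])),"pitch",np.degrees(np.arcsin(d[2]/np.linalg.norm(d))))
print("tcp->mid",mid-read_state()["eef_pos"])
T=cv2.imread("t.png");S=cv2.imread("s.png")
# jaw tops: light grey pixels
for n,im,(x0,y0,x1,y1) in(("top",T,(283,190,302,204)),("side",S,(255,173,275,192))):
    c=im[y0:y1,x0:x1].astype(int);m=((c.max(2)-c.min(2))<30)&(c.min(2)>135)
    for k in biggest(m,3):
        if cv2.contourArea(k)>1: print(n,cv2.contourArea(k),(k[:,0]+[x0,y0]).mean(0),k[:,0].min(0)+[x0,y0],k[:,0].max(0)+[x0,y0])
E
```

```text
dark (array([0.55915143, 0.09050549, 0.15187183]), np.float64(0.00396058638012911)) 
colD (array([0.5314495 , 0.01617309, 0.16084759]), np.float64(0.00011950384421934657)) 
colR (array([ 0.51811304, -0.02495586,  0.16063533]), np.float64(0.0013518866314036048))
mid [ 0.52478127 -0.00439139  0.16074146] 0.043237679167791615
len 0.10131828308964755 yaw -19.909591147165596 pitch -5.02222664752441
tcp->mid [0.01958012 0.06057907 0.03124532]
```

```bash
python3 - <<'E'
from h import *
print(tri((292.5,192.6),(265.1,180.2)))
for z in(.095,.1,.105): print(z,onz("top",[[292.5,192.6],[290.75,198.5],[294.25,186.75]],z)[:,:2].round(4).tolist(),onz("side",[[265.1,180.2]],z)[:,:2].round(4).tolist())
m=np.array([.5248,-.0044,.1607]);print(proj("top",m+[0,0,-.06]),proj("side",m+[0,0,-.06]))
E
```

```text
(array([ 0.52529312, -0.00232303,  0.09288422]), np.float64(0.0015352928776989731))
0.095 [[0.5257, -0.0021], [0.5087, 0.0035], [0.5426, -0.0076]] [[0.524, 0.0003]]
0.1 [[0.5249, -0.0016], [0.508, 0.0039], [0.5417, -0.0071]] [[0.5229, 0.0061]]
0.105 [[0.5241, -0.0011], [0.5072, 0.0044], [0.5408, -0.0066]] [[0.5218, 0.012]]
[[293.51227578 192.57648639]] [[265.13928469 178.01420559]]
```

Call:
arm_command:
  rows: [255,0.0025,0,0.02,0,0,0,255,0,0,0.015,0,0,0,255,0,0,0.005,0,0,0,255,0,0,0,0,0,0]

```text
t: 11.5
eef_pos: [0.505, -0.0624, 0.0886]
ee_rot: [0.805, 0.593, -0.0, -0.001]
ft_force: [0.1, 0.1, -0.8]
gripper_width: 0.0145
grip_force: 112.6
```

Call:
arm_command:
  rows: [255,0,0,0.004,0,0,0,255,0,0,0.004,0,0,0,255,0,0,0.004,0,0,0,255,0,0,0,0,0,0]

```text
t: 11.9
eef_pos: [0.5049, -0.0633, 0.077]
ee_rot: [0.806, 0.592, -0.0, -0.0]
ft_force: [0.3, -0.0, -0.7]
gripper_width: 0.0147
grip_force: 112.6
```

Call:
arm_command:
  rows: [255,0,0,0.003,0,0,0,255,0,0,0.003,0,0,0,255,0,0,0,0,0,0]

```text
t: 12.2
eef_pos: [0.5056, -0.0635, 0.0713]
ee_rot: [0.806, 0.592, 0.0, 0.0]
ft_force: [1.3, -1.1, -0.1]
gripper_width: 0.0144
grip_force: 113.0
```

Call:
arm_command:
  rows: [255,0,0,0.002,0,0,0,255,0,0,0.002,0,0,0,255,0,0,0,0,0,0]

```text
t: 12.5
eef_pos: [0.5057, -0.0632, 0.0677]
ee_rot: [0.806, 0.592, 0.001, 0.0]
ft_force: [0.1, 0.7, 3.6]
gripper_width: 0.0149
grip_force: 113.4
```

Call:
arm_command:
  rows: [255,0,0,0.002,0,0,0,255,0,0,0.002,0,0,0,255,0,0,0,0,0,0]

```text
t: 12.8
eef_pos: [0.5049, -0.0631, 0.063]
ee_rot: [0.806, 0.592, -0.0, -0.0]
ft_force: [0.9, 1.3, 2.7]
gripper_width: 0.0143
grip_force: 113.2
```

```bash
python3 - <<'E'
from h import *
s=read_state();print(s["eef_pos"],s["ft_force"],s["moment"],s["gripper_width"])
shot("c2",225,140,230,150)
E
```

```text
[ 0.50491418 -0.06311898  0.06295323] [0.92924653 1.29573524 2.7433887 ] [ 0.30393528 -0.1383527   0.02358284] 0.014277134451468625
```

View pics/c2.png

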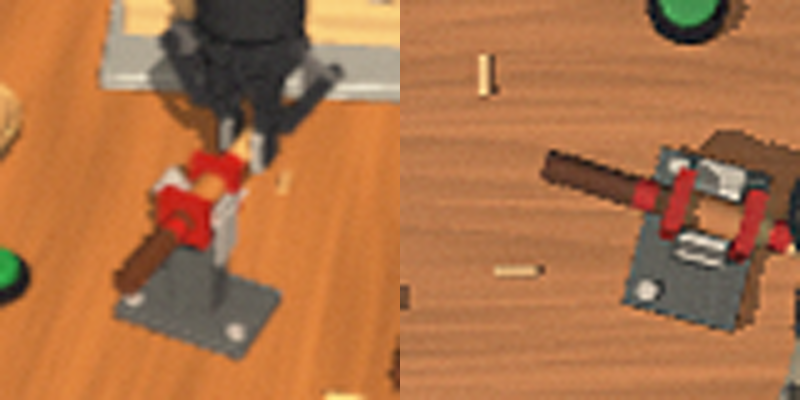

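In top view the neck is between the jaws, with the collars at (285,190) and (300,195) either side. The dark end is at top (259.6,183.4) and side (250,196.4). I'll check its height and pitch.

```bash
python3 - <<'E'
from h import *
print(tri((259.6,183.4),(250,196.4)));e=np.array([.525+.0297,-.002+.0955,.09])
print(proj("top",e),proj("side",e))
A=tri(((678-400)/5+230,150+203/5),(225+183/5,140+218/5));B=tri(((750-400)/5+230,150+227/5),(225+215/5,140+180/5));print(A,B)
E
```

```text
(array([0.55504288, 0.0916076 , 0.09672453]), np.float64(0.0028153198614444997))
[[258.85907693 183.47283333]] [[250.45237259 198.42566229]]
(array([0.53250853, 0.01730151, 0.09272541]), np.float64(0.0005796901718099675)) (array([ 0.51781203, -0.02320818,  0.09525511]), np.float64(0.0011302765057843642))
```

Leg is between the jaws at about seat height, just pitched slightly by over-pressing. I'll relax 4 mm, release, rise and check it.

Call:
arm_command:
  rows: [255,0,0,-0.004,0,0,0,255,0,0,0,0,0,0,90,0,0,0,0,0,0,90,0,0,0,0,0,0,90,0,0,0,0,0,0,90,0,0,0,0,0,0]

```text
t: 13.5
eef_pos: [0.5051, -0.0632, 0.0673]
ee_rot: [0.806, 0.592, -0.0, -0.0]
ft_force: [0.2, 0.5, -0.1]
gripper_width: 0.0554
grip_force: 0.0
```

Call:
arm_command:
  rows: [90,0,0,-0.03,0,0,0,90,0,0,-0.03,0,0,0,90,0,0,-0.03,0,0,0,90,0,0,0,0,0,0]

```text
t: 13.9
eef_pos: [0.5079, -0.0641, 0.1616]
ee_rot: [0.806, 0.592, 0.002, 0.003]
ft_force: [0.8, -0.5, -0.3]
gripper_width: 0.0556
grip_force: 0.0
```

```bash
python3 - <<'E'
from h import *
s=read_state();print(s["t"],s["eef_pos"],s["ft_force"],s["gripper_width"])
go(.5446,.061,s["eef_pos"][2],-17.3)
v=imaging.camera("side")[:,:,::-1];t=imaging.camera("top")[:,:,::-1]
cv2.imwrite("s.png",v);cv2.imwrite("t.png",t)
for n,im in(("t",t),("s",v)):
    m=cmask(im.copy(),"red",150,90)
    for c in biggest(m,4): print(n,cv2.contourArea(c),cv2.boundingRect(c),cv2.minAreaRect(c)[0])
    h=cv2.cvtColor(im.copy(),cv2.COLOR_BGR2HSV);x0,y0,x1,y1=(250,170,285,200) if n=="t" else (240,182,275,215)
    m=(h[:,:,2]<105)&(h[:,:,1]>110);mm=np.zeros_like(m);mm[y0:y1,x0:x1]=m[y0:y1,x0:x1]
    for c in biggest(mm,2): print(n,"dark",cv2.contourArea(c),cv2.minAreaRect(c),cv2.boundingRect(c))
E
```

```text
13.9 [ 0.50790932 -0.06406052  0.16159431] [ 0.82367704 -0.45882717 -0.29098608] 0.0555858428395595
turn rv [ 0.007 -0.    -0.001] then shift [ 0.1303 -0.0022  0.    ]
t 41.5 (296, 187, 8, 15) (299.8730773925781, 193.96536254882812)
t 40.0 (282, 183, 7, 15) (285.2353210449219, 190.05885314941406)
t 19.5 (276, 186, 6, 6) (278.5, 188.5)
t 16.0 (304, 193, 5, 7) (306.0, 196.0)
t dark 87.0 ((267.5, 185.5), (18.675243377685547, 6.063390731811523), 14.03624439239502) (258, 181, 20, 10)
t dark 5.0 ((282.0, 189.0), (4.0, 6.0), 0.0) (280, 186, 5, 7)
s 1212.5 (478, 281, 34, 60) (494.5, 310.5)
s 86.5 (256, 176, 12, 13) (261.2353515625, 182.058837890625)
s 40.5 (262, 169, 11, 10) (267.0, 173.5)
s 0.0 (487, 275, 2, 2) (487.5, 275.5)
s dark 0.5 ((251.91998291015625, 190.44000244140625), (0.8000000715255737, 9.199999809265137), 36.869895935058594) (249, 187, 7, 8)
s dark 0.0 ((256.0, 185.0), (0.0, 0.0), 0.0) (256, 185, 1, 1)
```

```bash
python3 - <<'E'
from h import *
print(tri((285.2,190.1),(261.5,182.0)),tri((299.9,194),(267.2,174.8)))
# bounding-based: expected bbox of collars for seated leg
from itertools import product
a=np.radians(-17.3);C,S_=np.cos(a),np.sin(a)
def bb(cam,z,y0,y1,c=(.525,-.002)):
    P=np.array([[c[0]+C*x-S_*y,c[1]+S_*x+C*y,z+dz] for x,y,dz in product((-.018,.018),(y0,y1),(-.018,.018))]);q=proj(cam,P);return q.min(0).round(1),q.max(0).round(1)
for z in(.09,.1,.11):
  for y in((.016,.026),(-.026,-.016)): print(z,y,"top",bb("top",z,*y),"side",bb("side",z,*y))
E
```

```text
(array([0.53248184, 0.01911747, 0.10130028]), np.float64(0.0005261222909308217)) (array([ 0.52072394, -0.02242136,  0.10080819]), np.float64(0.0006488599505789476))
0.09 (0.016, 0.026) top (array([281.5, 183.5]), array([289.2, 198.5])) side (array([256.6, 177.9]), array([267.5, 191. ]))
0.09 (-0.026, -0.016) top (array([295.4, 187.7]), array([303.4, 202.5])) side (array([262.5, 170.9]), array([273.2, 183.8]))
0.1 (0.016, 0.026) top (array([281.7, 182.9]), array([289.5, 197.9])) side (array([256.5, 175.6]), array([267.5, 188.7]))
0.1 (-0.026, -0.016) top (array([295.7, 187. ]), array([303.9, 202. ])) side (array([262.5, 168.7]), array([273.3, 181.6]))
0.11 (0.016, 0.026) top (array([281.9, 182.2]), array([289.8, 197.4])) side (array([256.5, 173.2]), array([267.5, 186.5]))
0.11 (-0.026, -0.016) top (array([296.1, 186.4]), array([304.3, 201.5])) side (array([262.5, 166.3]), array([273.3, 179.4]))
```

The collar boxes put the leg axis at about 0.098, so it sits around 8 mm above the seat and isn't fully snapped. I'll press both collars evenly with the fingertips, turned 90° and about 30 mm open.

Call:
arm_command:
  rows: [167,0.032,-0.001,0,0,0,0,167,0.032,-0.001,0,0,0,0,167,0,0,0,0,0,-0.143,167,0,0,0,0,0,-0.143,167,0,0,0,0,0,-0.143,167,0,0,0,0,0,-0.143,167,0,0,0,0,0,-0.143,167,0,0,0,0,0,-0.143,167,0,0,0,0,0,-0.143,167,0,0,0,0,0,-0.143,167,0,0,0,0,0,-0.143,167,0,0,0,0,0,-0.143]

```text
t: 15.2
eef_pos: [0.5212, -0.0015, 0.1555]
ee_rot: [0.217, 0.976, -0.0, -0.002]
ft_force: [-1.1, -0.2, -0.1]
gripper_width: 0.0297
grip_force: 0.0
```

Call:
arm_command:
  rows: [167,0,0,0,0,0,-0.143,167,0,0,0,0,0,0,167,0,0,0,0,0,0]

```text
t: 15.5
eef_pos: [0.5216, -0.0015, 0.1562]
ee_rot: [0.152, 0.988, 0.0, -0.001]
ft_force: [0.2, 0.3, 0.1]
gripper_width: 0.0295
grip_force: 0.0
```

```bash
python3 - <<'E'
from h import *
s=read_state();print(s["t"],s["eef_pos"],s["ft_force"],s["gripper_width"],s["joints"][5])
go(.525,-.002,.13,72.7)
E
```

```text
15.5 [ 0.52162307 -0.00152496  0.15621527] [0.21994606 0.32639565 0.08354685] 0.029538718651525343 0.14722875286050457
turn rv [-0.    -0.002 -0.002] then shift [-0.0034  0.0006  0.0262]
```

Call:
arm_command:
  rows: [167,-0.003,0,0.02,0,0,0,167,0,0,0.014,0,0,0,167,0,0,0.004,0,0,0,167,0,0,0,0,0,0]

```text
t: 15.9
eef_pos: [0.5245, -0.0024, 0.1185]
ee_rot: [0.151, 0.989, 0.0, -0.001]
ft_force: [0.3, -0.6, 0.6]
gripper_width: 0.0295
grip_force: 0.0
```

Call:
arm_command:
  rows: [167,0,0,0.003,0,0,0,167,0,0,0.003,0,0,0,167,0,0,0,0,0,0]

```text
t: 16.2
eef_pos: [0.5253, -0.0025, 0.1134]
ee_rot: [0.15, 0.989, 0.0, 0.0]
ft_force: [0.7, -0.1, -0.1]
gripper_width: 0.0294
grip_force: 0.0
```

Call:
arm_command:
  rows: [167,0,0,0.003,0,0,0,167,0,0,0.003,0,0,0,167,0,0,0,0,0,0]

```text
t: 16.5
eef_pos: [0.525, -0.0025, 0.107]
ee_rot: [0.15, 0.989, 0.0, -0.0]
ft_force: [0.7, 0.7, 0.0]
gripper_width: 0.0294
grip_force: 0.0
```

Call:
arm_command:
  rows: [167,0,0,0.002,0,0,0,167,0,0,0.002,0,0,0,167,0,0,0,0,0,0]

```text
t: 16.8
eef_pos: [0.5251, -0.0025, 0.1031]
ee_rot: [0.15, 0.989, 0.0, -0.0]
ft_force: [0.8, 0.5, 0.6]
gripper_width: 0.0295
grip_force: 0.0
```

Call:
arm_command:
  rows: [167,0,0,0.002,0,0,0,167,0,0,0.002,0,0,0,167,0,0,0,0,0,0]

```text
t: 17.1
eef_pos: [0.5256, -0.0025, 0.0996]
ee_rot: [0.15, 0.989, 0.0, 0.0]
ft_force: [0.4, -0.4, 0.4]
gripper_width: 0.0298
grip_force: 0.9
```

Call:
arm_command:
  rows: [167,0,0,0.001,0,0,0,167,0,0,0.001,0,0,0,167,0,0,0,0,0,0]

```text
t: 17.4
eef_pos: [0.5254, -0.0025, 0.0975]
ee_rot: [0.15, 0.989, 0.0, 0.0]
ft_force: [-0.6, 0.3, 3.8]
gripper_width: 0.0293
grip_force: 1.8
```

Call:
arm_command:
  rows: [167,0,0,0.001,0,0,0,167,0,0,0.001,0,0,0,167,0,0,0,0,0,0]

```text
t: 17.7
eef_pos: [0.5251, -0.0025, 0.0951]
ee_rot: [0.15, 0.989, 0.0, -0.0]
ft_force: [0.2, -0.4, 2.7]
gripper_width: 0.0297
grip_force: 0.9
```

Call:
arm_command:
  rows: [167,0,0,0.001,0,0,0,167,0,0,0.001,0,0,0,167,0,0,0,0,0,0]

```text
t: 18.0
eef_pos: [0.525, -0.0025, 0.093]
ee_rot: [0.15, 0.989, 0.0, -0.0]
ft_force: [-1.1, -0.1, 1.1]
gripper_width: 0.0292
grip_force: 0.3
```

Call:
arm_command:
  rows: [167,0,0,0.001,0,0,0,167,0,0,0.001,0,0,0,167,0,0,0,0,0,0]

```text
t: 18.3
eef_pos: [0.525, -0.0025, 0.091]
ee_rot: [0.15, 0.989, 0.0, -0.0]
ft_force: [0.5, -0.0, 0.1]
gripper_width: 0.0296
grip_force: 0.0
```

Call:
arm_command:
  rows: [167,0,0,0.001,0,0,0,167,0,0,0.001,0,0,0,167,0,0,0,0,0,0]

```text
t: 18.6
eef_pos: [0.525, -0.0025, 0.0891]
ee_rot: [0.15, 0.989, 0.0, -0.0]
ft_force: [0.7, -0.6, -0.2]
gripper_width: 0.0294
grip_force: 0.0
```

Call:
arm_command:
  rows: [167,0,0,0.001,0,0,0,167,0,0,0.001,0,0,0,167,0,0,0,0,0,0]

```text
t: 18.9
eef_pos: [0.5251, -0.0025, 0.0871]
ee_rot: [0.15, 0.989, 0.0, -0.0]
ft_force: [-0.1, -0.6, -0.6]
gripper_width: 0.0295
grip_force: 0.0
```

The force peaked at 3.8 N and then vanished, so it snapped in. I'll rise and verify.

Call:
arm_command:
  rows: [60,0,0,-0.03,0,0,0,60,0,0,-0.03,0,0,0,60,0,0,-0.02,0,0,0,60,0,0,0,0,0,0.143,60,0,0,0,0,0,0.143,60,0,0,0,0,0,0.143,60,0,0,0,0,0,0.143,60,0,0,0,0,0,0.143,60,0,0,0,0,0,0.143,60,0,0,0,0,0,0.143,60,0,0,0,0,0,0.143,60,0,0,0,0,0,0.143]

```text
t: 20.1
eef_pos: [0.5252, -0.0025, 0.1673]
ee_rot: [0.715, 0.699, 0.0, -0.0]
ft_force: [0.2, 0.3, -0.4]
gripper_width: 0.0655
grip_force: 0.0
```

Call:
arm_command:
  rows: [60,0,0,0,0,0,0.143,60,0,0,0,0,0,0.143,60,0.04,0,0,0,0,0,60,0.026,0,0,0,0,0,60,0,0,0,0,0,0]

```text
t: 20.6
eef_pos: [0.5456, 0.0628, 0.1673]
ee_rot: [0.805, 0.594, 0.0, -0.0]
ft_force: [0.1, -0.4, 0.3]
gripper_width: 0.0651
grip_force: 0.0
```

```bash
cat >> h.py <<'E'
def boxes(col):
    v=imaging.camera("side")[:,:,::-1].copy();t=imaging.camera("top")[:,:,::-1].copy()
    cv2.imwrite("s.png",v);cv2.imwrite("t.png",t)
    for n,im in(("t",t),("s",v)):
        m=cmask(im,col,150,80);m[:,460:]=0
        for c in biggest(m,4):
            if cv2.contourArea(c)>8:
                x,y,w,h=cv2.boundingRect(c);print(n,"min",x,y,"max",x+w,y+h)
E
python3 - <<'E'
from h import *
s=read_state();print(s["t"],s["eef_pos"],s["ft_force"],s["gripper_width"])
go(.5446,.061,.062,-17.3); boxes("red")
E
```

```text
20.6 [0.54561248 0.06279141 0.1672947 ] [ 0.12707279 -0.40320981  0.32635315] 0.0651404133126335
turn rv [ 0.    -0.001  0.002] then shift [-0.002  -0.0004  0.1053]
s min 256 180 max 267 192
s min 262 173 max 273 179
```

It now sits about 15 mm lower and is seated. Next I'll take it by the dark end.

Call:
arm_command:
  rows: [60,-0.003,0,0.03,0,0,0,60,0,0,0.03,0,0,0,60,0,0,0.03,0,0,0,60,0,0,0.014,0,0,0,60,0,0,0,0,0,0,255,0,0,0,0,0,0,255,0,0,0,0,0,0,255,0,0,0,0,0,0,255,0,0,0,0,0,0,255,0,0,0,0,0,0,255,0,0,0,0,0,0,255,0,0,0,0,0,0]
  force: 120

```text
t: 21.9
eef_pos: [0.5449, 0.0576, 0.0642]
ee_rot: [0.806, 0.592, 0.001, 0.001]
ft_force: [0.6, 0.1, 5.3]
gripper_width: 0.0126
grip_force: 118.1
```

Call:
arm_command:
  rows: [255,0,0,-0.003,0,0,0,255,0,0,-0.003,0,0,0,255,0,0,0,0,0,0]

```text
t: 22.2
eef_pos: [0.5434, 0.0577, 0.0688]
ee_rot: [0.806, 0.592, -0.0, -0.001]
ft_force: [0.8, -0.4, -3.9]
gripper_width: 0.0135
grip_force: 118.4
```

Call:
arm_command:
  rows: [255,0,0,-0.004,0,0,0,255,0,0,-0.004,0,0,0,255,0,0,0,0,0,0]

```text
t: 22.5
eef_pos: [0.5446, 0.0574, 0.0783]
ee_rot: [0.806, 0.592, 0.0, 0.001]
ft_force: [-0.1, -0.6, -1.4]
gripper_width: 0.0129
grip_force: 118.9
```

Call:
arm_command:
  rows: [255,0,0,-0.01,0,0,0,255,0,0,-0.015,0,0,0,255,0,0,-0.015,0,0,0,255,0,0,0,0,0,0]

```text
t: 22.9
eef_pos: [0.546, 0.0575, 0.1204]
ee_rot: [0.806, 0.592, 0.002, 0.002]
ft_force: [0.3, 0.4, -1.6]
gripper_width: 0.013
grip_force: 118.8
```

```bash
python3 - <<'E'
from h import *
s=read_state();print(s["t"],s["eef_pos"],s["ft_force"],s["moment"],s["gripper_width"])
boxes("red")
E
```

```text
22.9 [0.54598905 0.05749272 0.12037522] [ 0.25516401  0.39198551 -1.57640228] [ 0.00762768 -0.01710271 -0.0339738 ] 0.01303457733253297
s min 262 165 max 273 180
```

The leg is lifted free and the grip holds. I'll take one composite view: the cradle in the top image and the leg's attitude in the side image.

```bash
python3 - <<'E'
from h import *
T=cv2.imread("t.png");S=cv2.imread("s.png")
M=np.zeros((600,800,3),np.uint8)
a=crop(T,380,140,445,240,6);M[:600,:390]=a
b=crop(S,230,125,298,205,6);M[:480,390:798]=b
cv2.imwrite("pics/k1.png",M)
E
```

```text
(no output)
```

View pics/k1.png

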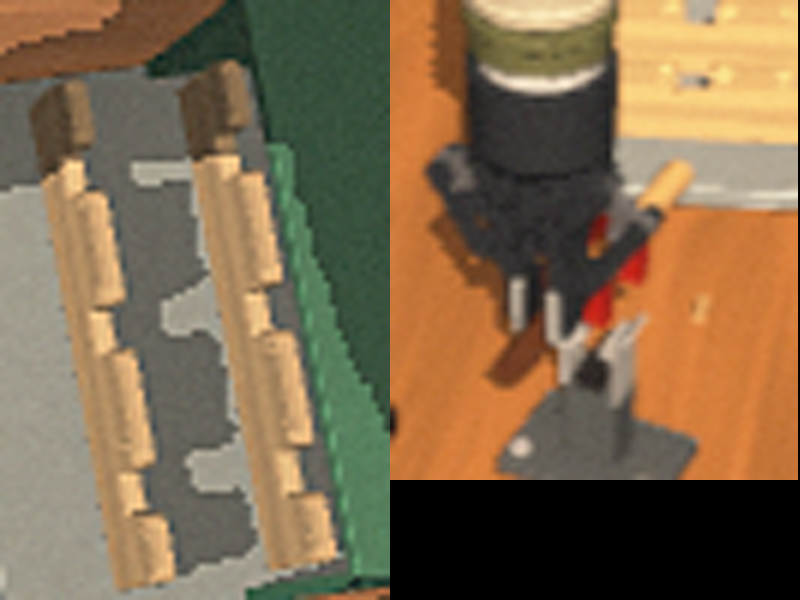

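The slots in the top image are at (394,168), (399,194), (404,222) in front and (420,165), (425,191), (430,218) at the rear. The leg in the side image runs from the dark end (248,188) to the raw end (279,154), out to the upper right. I'll fit the cradle pose and the leg pitch.

```bash
python3 - <<'E'
from h import *
px=np.array([[394.2,168.3],[399.2,194.5],[404.3,221.7],[419.8,165],[425,191],[430.5,218.2]])
W=onz("top",px,.075)[:,:2];L=np.array([[80,39],[0,39],[-80,39],[80,-39],[0,-39],[-80,-39]])/1000.
Wc=W-W.mean(0);H=L.T@Wc;th=np.arctan2(H[0,1]-H[1,0],H[0,0]+H[1,1]);Rm=np.array([[np.cos(th),-np.sin(th)],[np.sin(th),np.cos(th)]])
print("cradle",W.mean(0),np.degrees(th));print((Wc-L@Rm.T).round(4).tolist())
a=np.radians(17.3);u=np.array([np.sin(a),np.cos(a),0]);p=np.array([.546,.0575,0])
for z in(.13,.14,.15,.16): print(z,"raw",proj("side",p-u*.1625+[0,0,z]).round(1),"dark",proj("side",p+u*.0375+[0,0,z]).round(1))
E
```

```text
cradle [ 0.52264859 -0.35213376] 6.56216573683146
[[-0.001, -0.0009], [0.0004, -0.0007], [0.0005, -0.0005], [-0.0011, 0.0005], [0.0006, 0.0008], [0.0005, 0.0007]]
0.13 raw [[277.8 155.7]] dark [[249.4 189. ]]
0.14 raw [[277.8 153.4]] dark [[249.3 186.6]]
0.15 raw [[277.9 151. ]] dark [[249.3 184.2]]
0.16 raw [[278.  148.7]] dark [[249.2 181.8]]
```

Call:
arm_command:
  rows: [255,0,0,-0.02,0,0,0,255,0,0,0,0,0,-0.139,255,0,0,0,0,0,-0.139,255,0,0,0,0,0,-0.138,255,0,0,0,0,0,0,255,0,0,0,0,0,0]

```text
t: 23.6
eef_pos: [0.5436, 0.0576, 0.1367]
ee_rot: [0.667, 0.745, -0.0, -0.0]
ft_force: [0.2, 0.2, -1.9]
gripper_width: 0.0126
grip_force: 118.9
```

```bash
python3 - <<'E'
from h import *
s=read_state();print(s["t"],s["eef_pos"],s["ft_force"],s["gripper_width"])
a=go(.5758,-.112,.079,6.5); go(.595,-.2809,.079,6.5,a)
E
```

```text
23.6 [0.54358063 0.05759919 0.13673148] [ 0.2121243   0.18530103 -1.9078775 ] 0.012583734588566868
turn rv [-0.001 -0.    -0.004] then shift [-0.1722  0.0128  0.0577]
turn rv [0. 0. 0.] then shift [-0.17 -0.    0.  ]
```

Call:
arm_command:
  rows: [255,-0.0344,0.0026,0,0,0,-0.004,255,-0.0344,0.0026,0,0,0,0,255,-0.0344,0.0026,0,0,0,0,255,-0.0344,0.0026,0.02,0,0,0,255,-0.0344,0.0024,0.02,0,0,0,255,0,0,0.017,0,0,0,255,0,0,0,0,0,0,255,0,0,0,0,0,0]

```text
t: 24.4
eef_pos: [0.5761, -0.1114, 0.0801]
ee_rot: [0.665, 0.747, -0.0, -0.001]
ft_force: [1.3, 0.4, -0.7]
gripper_width: 0.0128
grip_force: 118.9
```

```bash
python3 - <<'E'
from h import *
s=read_state();p=s["eef_pos"];print(s["t"],p,s["ft_force"],s["gripper_width"])
go(.595,-.2809,.079,6.5); boxes("red")
from itertools import product
a=np.radians(6.5);C,S_=np.cos(a),np.sin(a)
def bb(cam,c,z,y0,y1):
    P=np.array([[c[0]+C*x-S_*y,c[1]+S_*x+C*y,z+dz] for x,y,dz in product((-.018,.018),(y0,y1),(-.018,.018))]);q=proj(cam,P);return q.min(0).round(1),q.max(0).round(1)
c=p[:2]-.0625*np.array([-S_,C])
for z in (.095,.105,.115):
  for y in((.016,.026),(-.026,-.016)): print(z,"top",bb("top",c,z,*y),"side",bb("side",c,z,*y))
q=c-.1*np.array([-S_,C]);print("raw end",[(proj("side",[[*q,z]]).round(1).tolist(),proj("top",[[*q,z]]).round(1).tolist()) for z in(.095,.105,.115)])
im=cv2.imread("t.png");h=cv2.cvtColor(im,cv2.COLOR_BGR2HSV)
m=(h[:,:,0]>=13)&(h[:,:,0]<=20)&(h[:,:,1]<140)&(h[:,:,2]>180);m[:,:335]=0;m[:,390:]=0;m[:140]=0;m[215:]=0
for k in biggest(m,3):
    if cv2.contourArea(k)>6: print("pale top",cv2.contourArea(k),cv2.minAreaRect(k),cv2.boundingRect(k))
im=cv2.imread("s.png");h=cv2.cvtColor(im,cv2.COLOR_BGR2HSV)
m=(h[:,:,0]>=13)&(h[:,:,0]<=20)&(h[:,:,1]<155)&(h[:,:,2]>180);m[:110]=0;m[180:]=0;m[:,:225]=0;m[:,330:]=0
for k in biggest(m,4):
    if cv2.contourArea(k)>6: print("pale side",cv2.contourArea(k),cv2.minAreaRect(k),cv2.boundingRect(k))
E
```

```text
24.4 [ 0.57608997 -0.11140167  0.08007934] [ 1.2690799   0.43748705 -0.69122299] 0.012788508954494885
turn rv [-0.001 -0.001  0.002] then shift [-0.1705 -0.0004  0.0011]
s min 255 143 max 259 154
0.095 top (array([340.1, 165.3]), array([348.2, 180.5])) side (array([252.6, 147.1]), array([262.7, 157.1]))
0.095 top (array([354.2, 163.4]), array([362.8, 178.6])) side (array([253.7, 140.6]), array([263.6, 150.4]))
0.105 top (array([340.8, 164.5]), array([349. , 179.8])) side (array([252.6, 144.9]), array([262.7, 154.9]))
0.105 top (array([355. , 162.6]), array([363.7, 178. ])) side (array([253.7, 138.3]), array([263.6, 148.2]))
0.115 top (array([341.5, 163.7]), array([349.8, 179.1])) side (array([252.5, 142.6]), array([262.7, 152.7]))
0.115 top (array([355.8, 161.8]), array([364.6, 177.3])) side (array([253.6, 136.1]), array([263.6, 146. ]))
raw end [([[260.4, 133.8]], [[385.4, 167.7]]), ([[260.4, 131.6]], [[386.4, 166.9]]), ([[260.4, 129.4]], [[387.5, 166.1]])]
pale top 557.5 ((344.1150207519531, 187.6977081298828), (17.78253173828125, 55.659664154052734), 17.818889617919922) (335, 161, 23, 54)
pale top 20.0 ((349.3800354003906, 142.3400115966797), (5.40000057220459, 15.000000953674316), 53.13010025024414) (345, 140, 13, 10)
pale side 1101.5 ((290.12689208984375, 141.22335815429688), (52.010345458984375, 37.048465728759766), 4.085616588592529) (263, 122, 53, 39)
pale side 23.5 ((260.52001953125, 177.13999938964844), (6.199999809265137, 6.0), 36.869895935058594) (257, 173, 8, 7)
pale side 19.0 ((226.5, 162.5), (3.0, 11.0), 0.0) (225, 157, 4, 12)
pale side 19.0 ((317.8377990722656, 174.47296142578125), (3.452378749847412, 9.535140991210938), 9.462321281433105) (316, 170, 5, 10)
```

```bash
cat >> h.py <<'E'
def asc(f,x0,y0,x1,y1):
    im=cv2.imread(f);h=cv2.cvtColor(im,cv2.COLOR_BGR2HSV).astype(int)
    for y in range(y0,y1):
        r=""
        for x in range(x0,x1):
            a,b,c=h[y,x]
            r+=("#" if c<60 else "g" if b<60 else "R" if (a<8 or a>172) and b>150 else "B" if 95<a<125 else "G" if 40<a<95 else "Y" if 21<=a<=32 and b>130 else "p" if c>175 and b<160 else "o" if c>140 else "d")
        print(y,r)
E
python3 -c "
from h import *
asc('s.png',236,118,286,162)"
```

```text
118 oodddddddd##ggggggoooooggggggg##dddddddddddddddddd
119 ooodddddddg##ggggggggggggggg####ddoddddodddddddddd
120 oooddddddd#####ggggggggggg######gggddddddddddddddd
121 oooddddddd############gggg#####ggggggggggggggggggg
122 oooooodddd########g############ggggggggggggggggggg
123 oooooooddd############g########gpppppppppppggggggg
124 oooooooodd#######gg############dppppppppppppgggggp
125 oooooooddd############g########dppppppppppppggggpp
126 oooooooodd######g#g##gg#g######dppppppppppppggggpp
127 oooooooodd########gg###########dppppppppppppggggpp
128 ooooooooddd########g#g###g#####dpppppppppppppppopp
129 oooooooodd###############g#####dpppppppppppppppppp
130 oooooooodd########gg##gg########dppppppppppppppppp
131 oooooooodg#########g##gg######gg#ppppppppppppppppp
132 ooooooood#gg###################g#ppppppppppppppppp
133 oooodddggg#####################ggdpppppppppppppppp
134 ooodggggggg###############g####ggggooddppppppppppp
135 ooodgggggg###g##############g#g#gggggggopppppppppp
136 oood#ggggddg####g####g########gddggggggppppppppppp
137 ooo###gggddd#g#######g######g#dppgggg#gppppppppppp

[... 619 characters left out ...]
dgggg####RRRRd###ggggggggggggggggggggggg
150 ooooodddddgggggg#ggRRRRdg#gggggggggggggggggggggggg
151 ooooooddddgggggggggdRRdgggdggggggggggggggggggggggg
152 ooooooodddgggggg#ggdRRRgggddgggggggggggggggggggggg
153 ooooooooddgggggggggdRRogggddgggggggggggggggggggggg
154 oooooooooggggggggggddddgggdggggggggggggggggggggggg
155 oooooooopggggggggggddddgggddgggggggggggggggggggggg
156 ooooooooppgggggggggddddgggdggggggggggggggggggggggg
157 oooooooooopppgggdggddddggggggggggggggggggggggggggg
158 oooooooooooooooddpgddddgodoopppppppggggggggggggggg
159 oooooooooooooooddddddddooooooooooooooooooooppppooo
160 ooooooooooooooodddddddddoooooooooooooooooooooooooo
161 ooooooooooooooooddddddddoooooooooooooooooooooooooo
```

Call:
arm_command:
  rows: [255,-0.03,0,0,0,0,0,255,-0.03,0,0,0,0,0,255,-0.03,0,0,0,0,0,255,-0.03,0,0,0,0,0,255,-0.03,0,0,0,0,0,255,-0.0205,0,0,0,0,0,255,0,0,0,0,0,0,255,0,0,0,0,0,0]

```text
t: 25.3
eef_pos: [0.5971, -0.2807, 0.0813]
ee_rot: [0.665, 0.747, 0.0, 0.0]
ft_force: [0.1, 0.1, -1.2]
gripper_width: 0.0127
grip_force: 118.9
```

```bash
python3 - <<'E'
from h import *
s=read_state();p=s["eef_pos"];print(s["t"],p,s["ft_force"],s["gripper_width"])
go(.595,-.2809,.034,6.5); boxes("red");
print(proj("side",[.6021+.1*-.1132,-.343+.0994,.105]),proj("top",[.6021+.1*-.1132,-.343+.0994,.105]))
asc("s.png",236,100,275,150)
E
```

```text
25.3 [ 0.59707045 -0.28073988  0.08125236] [ 0.07831677  0.05429071 -1.16920425] 0.012740974718919012
turn rv [0.001 0.    0.003] then shift [ 0.0001 -0.0021  0.0473]
s min 259 116 max 263 128
[[259.85608138 135.89800642]] [[376.32214949 168.34372835]]
100 ooooooodddddddG###################gGGGG
101 oooooooddddddd#############g######GGGGG
102 oooooooooddddd####################GGGGG
103 oooooooooooddG########g###g#######gGGGG
104 oooooooooooddG#########gg##########GGGG
105 oooooooooooddG#####################gGGG
106 ooooooooooooGG###################g#gGGG
107 oooooooooooogg###################ggggGG
108 oooooooooggggg##################g##gggG
109 oooooooodgggggg##################g#gggg
110 oooooooodgggggg#########g#########Ggggg
111 ooooooood##ggggG##g#####gg#######gGgggg
112 ooooooood##ggggG################ddGgggg
113 oooooooodg#ggg##dd############gdddddgg#
114 oooooooood#g####ddd####g##ggg##ddoddgg#
115 ooooooooood#####dddd###gdgg###ddodd####
116 ooooooooooog####ddRd##gdRdd##dRddd####g
117 oooooooooood#####ddd##dRRRd###RRdd###gd
118 ooooooooooodgg####dd##dRRRd###Rdd##ggdd
119 ooooooo
[... 652 characters left out ...]
 ooooooooooooGGppppppppdddddpppppppppppp
135 ooooooooooooGoppppppppdddddpppppppppppp
136 ooooooooooooGpppppppppdddddpppppppppppp
137 ooooooooooooGpppppppppddddopppppppppppp
138 oooooooooooogpppppppppdddoopppppppppppp
139 ooooooooooopopppppppppooopppppppppppppp
140 ooooooooooopgppppppppoooppppppppppppppp
141 ooooooooooopgpppppppppppppppppppppppppp
142 oooooooooooogpppppppppppppppppppppppppp
143 ooooooooooopgpppppppppppppppppppppppppp
144 oooooooooopogpppppppppppppppppppppppppp
145 oooooooooopggpppppppppppppppppppppppppp
146 oooooooooopggpppppppppppppppppppppppppp
147 oooooooooopgggggggppppppppppppppppppppp
148 ooooooooooogggggggggggggggggggggggggggg
149 ooooooooooggggggggggggggggggggggggggggg
```

Call:
arm_command:
  rows: [255,0,-0.002,0.01,0,0,0,255,0,0,0.01,0,0,0,255,0,0,0.005,0,0,0,255,0,0,0.004,0,0,0,255,0,0,0,0,0,0]

```text
t: 25.9
eef_pos: [0.5951, -0.2809, 0.0509]
ee_rot: [0.664, 0.747, 0.0, 0.0]
ft_force: [1.8, 0.8, -0.6]
gripper_width: 0.0127
grip_force: 119.0
```

Call:
arm_command:
  rows: [255,0,0,0.004,0,0,0,255,0,0,0.004,0,0,0,255,0,0,0,0,0,0]

```text
t: 26.2
eef_pos: [0.5968, -0.282, 0.0439]
ee_rot: [0.664, 0.747, 0.001, 0.002]
ft_force: [6.4, 1.0, 0.0]
gripper_width: 0.013
grip_force: 119.2
```

Call:
arm_command:
  rows: [255,0,0,0.003,0,0,0,255,0,0,0.003,0,0,0,255,0,0,0,0,0,0]

```text
t: 26.5
eef_pos: [0.5968, -0.282, 0.0379]
ee_rot: [0.664, 0.747, 0.001, 0.002]
ft_force: [6.9, 1.1, -0.2]
gripper_width: 0.0124
grip_force: 119.2
```

Call:
arm_command:
  rows: [255,0,0.002,0.002,0,0,0,255,0,0,0,0,0,0]

```text
t: 26.7
eef_pos: [0.5969, -0.2814, 0.0353]
ee_rot: [0.665, 0.747, -0.0, 0.0]
ft_force: [2.0, 0.0, 1.0]
gripper_width: 0.013
grip_force: 119.2
```

Call:
arm_command:
  rows: [255,0,0,0.002,0,0,0,255,0,0,0.001,0,0,0,255,0,0,0,0,0,0]

```text
t: 27.0
eef_pos: [0.597, -0.2813, 0.0345]
ee_rot: [0.665, 0.747, 0.0, 0.001]
ft_force: [-1.0, 2.2, 11.5]
gripper_width: 0.0126
grip_force: 120.3
```

Call:
arm_command:
  rows: [255,0,0,0.002,0,0,0,255,0,0,0,0,0,0]

```text
t: 27.2
eef_pos: [0.5971, -0.2812, 0.034]
ee_rot: [0.665, 0.747, 0.0, 0.001]
ft_force: [-3.8, 4.4, 20.0]
gripper_width: 0.0124
grip_force: 121.3
```

It bottomed at the predicted height. Now release, withdraw and check.

Call:
arm_command:
  rows: [255,0,0,-0.003,0,0,0,90,0,0,0,0,0,0,90,0,0,0,0,0,0,90,0,0,0,0,0,0,90,0,0,0,0,0,0,90,0,0,-0.03,0,0,0,90,0,0,-0.03,0,0,0,60,0.04,0,-0.03,0,0,0,30,0.04,0,-0.03,0,0,0,0,0.04,-0.02,0,0,0,0,0,0.04,-0.02,0,0,0,0,0,0.03,0,0,0,0,0]

```text
t: 28.4
eef_pos: [0.5316, -0.0949, 0.1533]
ee_rot: [0.665, 0.747, -0.0, -0.001]
ft_force: [1.2, 0.3, 0.2]
gripper_width: 0.0853
grip_force: 0.0
```

```bash
cat >> h.py <<'E'
CR=np.array([.5246,-.352]);CA=np.radians(6.5)
def cr(x,y,z): 
    return np.array([CR[0]+np.cos(CA)*x-np.sin(CA)*y,CR[1]+np.sin(CA)*x+np.cos(CA)*y,z])
E
python3 - <<'E'
from h import *
s=read_state();p=s["eef_pos"];print(s["t"],p,s["ft_force"],s["gripper_width"])
boxes("red")
for y in(.1,.026,-.026): print(y,proj("top",cr(.08,y,.06+.0)),proj("side",cr(.08,y,.06)))
asc("t.png",368,155,446,182)
for c in("yellow","blue"): print(c);boxes(c)
E
```

```text
28.4 [ 0.53155572 -0.09485699  0.15328672] [1.20829552 0.30850597 0.24110804] 0.08525186205512925
t min 411 159 max 417 171
t min 417 163 max 422 169
s min 257 127 max 267 138
0.1 [[371.97105255 171.01831283]] [[259.44203347 145.53444444]]
0.026 [[396.48172674 167.89138559]] [[260.98280328 134.94972775]]
-0.026 [[413.66264451 165.69954545]] [[262.00555933 127.92364057]]
155 ppppppppppoooooooooppoppooooopppppppppppdddddddddddoogg#GGGGGGGGGGGGGGGGGGGGGG
156 ppppppppoooooooooooopppoooooopppppppppppggddddddddddodg#GGGGGGGGGGGGGGGGGGGGGG
157 pppppppppooooooooooddopopoodopppppppppppggddddddddddddg#GGGGGGGGGGGGGGGGGGGGGG
158 pppppppppopoooooooooddopooooopppppppppppggdddddddddoodg#GGGGGGGGGGGGGGGGGGGGGG
159 pppppppppooooooooooddddooooopppppppppppoggdRRRRddddoodggGGGGGGGGGGGGGGGGGGGGGG
160 pppppppppooooooooooddddddoddpppppppppppgggdRRRRdddddddgg#GGGGGGGGGGGGGGGGGGGGG
161 ppppppopppooooooooodddddddoopppppppppppggdRRRRRdddddgggg#GGGGGGGGGGGGGGGGGGGGG
162 ppppppoopoooooooooooddddddopppppppppppp##RdRRRRdddddggdd#GGGGGGGGGGGGGGGGGGGGG
163 pppppppoooooooooooodddddddopppppppppppo#RRd#dRRRdRRRRdddGGG
[... 825 characters left out ...]
dodgGGGGGGGGGGGGGGGGGGGG
174 pppppooooooooooooooodddddddpppppppogggggggggggdddddddddddggGGGGGGGGGGGGGGGGGGG
175 ppopoooooooooooooooddddddddoppppppgggggggggggddddddddddopggGGGGGGGGGGGGGGGGGGG
176 pppppoooooooooooooooddddddddppppppggggggggggggdddddddppppggGGGGGGGGGGGGGGGGGGG
177 pppppoooooooooooooooodddddddpppppgggggggggggggdddddpoopppogGGGGGGGGGGGGGGGGGGG
178 ppppooppooooooooooooddddddddddpppgggggggggggggdddpppoopppogGGGGGGGGGGGGGGGGGGG
179 ppppoooooooooooooooodddddddddddpggggggggggggggdddpppooppppgGGGGGGGGGGGGGGGGGGG
180 ooppppoooooooooooooooddddddddddpggggggggggggggddpoppooppppggGGGGGGGGGGGGGGGGGG
181 ppppooooooooooooooooddddddddddgggggggggggggggggdpoppooppppggGGGGGGGGGGGGGGGGGG
yellow
blue
```

Red sits in slot pair 3: its collar at top (413,166) matches the prediction, with the axis at 60 mm. Now I'll re-measure the yellow and blue tenons.

```bash
cat >> h.py <<'E'
def tenons():
    for n,f,(x0,y0,x1,y1),sm in(("top","t.png",(175,140,260,235),140),("side","s.png",(195,222,285,262),158)):
        im=cv2.imread(f);h=cv2.cvtColor(im,cv2.COLOR_BGR2HSV)
        m=(h[:,:,0]<=20)&(h[:,:,0]>=13)&(h[:,:,1]<sm)&(h[:,:,2]>185);mm=np.zeros_like(m);mm[y0:y1,x0:x1]=m[y0:y1,x0:x1]
        for c in biggest(mm,4):
            if cv2.contourArea(c)>14 and cv2.contourArea(c)<120:
                r=cv2.boundingRect(c);q=(c[:,0].mean(0));print(n,cv2.contourArea(c),r,q.round(1),onz(n,[q],.055)[0,:2].round(4),"far edge",onz(n,[[q[0],r[1]]] if n=="side" else [[r[0]+r[2],q[1]]],.055)[0,:2].round(4))
E
python3 -c "
from h import *
tenons()"
```

```text
top 39.5 (198, 211, 13, 5) [204.2 213. ] [0.4759 0.2543] far edge [0.4756 0.2344]
top 38.0 (195, 183, 13, 5) [201.  184.9] [0.5598 0.264 ] far edge [0.5594 0.2433]
top 21.0 (175, 200, 6, 24) [178.2 211.9] [0.4803 0.3304] far edge [0.4802 0.3222]
side 34.0 (234, 241, 6, 10) [236.5 245.5] [0.5602 0.268 ] far edge [0.5645 0.2504]
side 32.5 (262, 243, 6, 10) [264.4 247.3] [0.477  0.2588] far edge [0.4801 0.2422]
side 15.0 (195, 222, 7, 8) [197.7 225.5] [0.7001 0.2109] far edge [0.7048 0.1962]
```

```bash
python3 - <<'E'
from h import *
a=go(.4745,.27,.153,6);go(.4745,.27,.014,6,a)
E
```

```text
turn rv [0.    0.    0.012] then shift [ 3.723e-01 -2.200e-02  3.000e-04]
turn rv [0. 0. 0.] then shift [0.    0.    0.139]
```

Call:
arm_command:
  rows: [0,0.038,-0.0022,0,0,0,0.012,0,0.038,-0.0022,0,0,0,0,0,0.038,-0.0022,0,0,0,0,0,0.038,-0.0022,0,0,0,0,0,0.038,-0.0022,0,0,0,0,0,0.038,-0.0022,0,0,0,0,0,0.038,-0.0022,0,0,0,0,0,0.038,-0.0022,0,0,0,0,0,0.038,-0.0022,0,0,0,0,0,0.03,-0.002,0,0,0,0,0,0,0,0,0,0,0,0,0,0,0,0,0,0]

```text
t: 29.9
eef_pos: [0.4742, 0.2702, 0.1529]
ee_rot: [0.669, 0.743, -0.0, 0.0]
ft_force: [-0.1, -0.9, -0.0]
gripper_width: 0.0855
grip_force: 0.0
```

```bash
python3 - <<'E'
from h import *
print(read_state()["eef_pos"]);go(.4745,.27,.014,6)
E
```

```text
[0.4742447  0.270225   0.15287192]
turn rv [-0.001  0.001  0.   ] then shift [-0.0003  0.0002  0.1389]
```

Call:
arm_command:
  rows: [0,0,0,0.03,0,0,0,0,0,0,0.03,0,0,0,0,0,0,0.03,0,0,0,0,0,0,0.025,0,0,0,0,0,0,0.015,0,0,0,0,0,0,0.009,0,0,0,0,0,0,0,0,0,0]

```text
t: 30.6
eef_pos: [0.4734, 0.2689, 0.0132]
ee_rot: [0.67, 0.743, -0.001, -0.0]
ft_force: [-0.2, -0.2, 0.3]
gripper_width: 0.0852
grip_force: 0.0
```

Call:
arm_command:
  rows: [255,0,0,0,0,0,0,255,0,0,0,0,0,0,255,0,0,0,0,0,0,255,0,0,0,0,0,0,255,0,0,0,0,0,0,255,0,0,0,0,0,0,255,0,0,0,0,0,0,255,0,0,0,0,0,0]

```text
t: 31.4
eef_pos: [0.4741, 0.2707, 0.0149]
ee_rot: [0.669, 0.743, 0.001, 0.0]
ft_force: [-0.4, -1.3, 5.0]
gripper_width: 0.014
grip_force: 116.0
```

Call:
arm_command:
  rows: [255,0,0,-0.004,0,0,0,255,0,0,-0.004,0,0,0,255,0,0,-0.004,0,0,0,255,0,0,0,0,0,0,255,0,0,0,0,0,0]

```text
t: 31.9
eef_pos: [0.4736, 0.2706, 0.0264]
ee_rot: [0.669, 0.743, 0.0, -0.0]
ft_force: [-0.6, 0.4, -0.7]
gripper_width: 0.014
grip_force: 115.8
```

Call:
arm_command:
  rows: [255,-0.01,0,0,0,0,0,255,-0.02,0,0,0,0,0,255,-0.02,0,0,0,0,0,255,-0.02,0,0,0,0,0,255,-0.03,0,0,0,0,0,255,-0.03,0,0,0,0,0,255,-0.03,0,0,0,0,0,255,-0.01,0,0,0,0,0,255,0,0,0,0,0,0]

```text
t: 32.8
eef_pos: [0.4914, 0.1, 0.0263]
ee_rot: [0.67, 0.742, -0.0, -0.0]
ft_force: [-0.2, 1.1, -0.6]
gripper_width: 0.014
grip_force: 115.9
```

Call:
arm_command:
  rows: [255,0,0,-0.025,0,0,0,255,0,0,-0.03,0,0,0,255,0,0,-0.03,0,0,0,255,0,0,-0.02,0,0,0,255,0,0,0,0,0,0.136,255,0,0,0,0,0,0.136,255,0,0,0,0,0,0.135,255,0,0,0,0,0,0,255,0,0,0,0,0,0]

```text
t: 33.7
eef_pos: [0.4911, 0.1023, 0.1313]
ee_rot: [0.804, 0.594, -0.0, -0.0]
ft_force: [0.1, -0.4, -2.0]
gripper_width: 0.0138
grip_force: 115.9
```

```bash
python3 - <<'E'
from h import *
s=read_state();print(s["t"],s["eef_pos"],s["ft_force"],s["moment"],s["gripper_width"])
go(.5058,-.063,.13,-17.3);boxes("yellow")
E
```

```text
33.7 [0.49110815 0.102275   0.13125121] [ 0.07173071 -0.35658419 -2.00156954] [-0.11145982 -0.00151927 -0.04488718] 0.01377320147112099
turn rv [-0.    -0.     0.004] then shift [-0.1534  0.0632  0.0013]
s min 250 197 max 261 209
s min 258 188 max 269 198
```

Call:
arm_command:
  rows: [255,-0.034,0.014,0,0,0,0.004,255,-0.034,0.014,0,0,0,0,255,-0.034,0.014,0,0,0,0,255,-0.034,0.014,0,0,0,0,255,-0.0174,0.0072,0,0,0,0,255,0,0,0,0,0,0,255,0,0,0,0,0,0]

```text
t: 34.5
eef_pos: [0.5054, -0.0638, 0.1312]
ee_rot: [0.807, 0.591, 0.0, -0.0]
ft_force: [-0.8, -0.5, -1.8]
gripper_width: 0.0141
grip_force: 116.2
```

```bash
python3 - <<'E'
from h import *
s=read_state();print(s["t"],s["eef_pos"],s["ft_force"],s["moment"],s["gripper_width"])
boxes("yellow")
asc("t.png",255,170,312,204)
asc("s.png",244,148,280,192)
E
```

```text
34.5 [ 0.50540692 -0.06382547  0.13120369] [-0.84040293 -0.5412222  -1.76743597] [-0.10534599  0.05637663  0.02644537] 0.01407355867962369
s min 256 162 max 266 174
s min 263 155 max 274 167
170 popoooopopooooopppppppppppppppppppppppppppppppppppppppppp
171 pppppppppppppppppppppppppoppppppppppppppppppppppppppppppp
172 pppppppppppppppppppppppppppppppppoooppppppppppppppppppppp
173 pppppppppppppppppppppppppppppppppppoppppppppopooppppppppp
174 ppppppdddoppppppppppppppppppppppppppppppppppppppppppppppp
175 pppppodd#dddppppppppppppppppppppppppppppppppppppppppppppp
176 pppppodddddd#ddoppppppppppppppppppppppppppppppppppppppppp
177 pppppddddddddd##ddopppppppppppppppppppppppppppppppppppppp
178 ppppoddddddddddddd#ddopppppppppppoopppppppppppppppppppppp
179 poppodddddddddddddddd#ddoppddopddoYYYpppppppppppppppppppp
180 poppodddddddddddddddddd##YddggggdYYYYpppppppppppppppppppp
181 ppppppppoddddddddddddddddoooddggoYYYo#dddpppppppppppppppp
182 ppppppppppooddddddddddddoYoood#doYYogggdddddddppoopoppppp
183 pppppppppppppoodddddddddoYYYodddoYYoddgggggdddddooppppppp
184 ppppppppppppppppoodddddoYYYYoddoYYYod
[... 2302 characters left out ...]
ooo
175 oooooooddddddddggppooooooooooooooooo
176 ooooooddddddddggggpppooooooooooooooo
177 oooooddddddddgggggggpooooooppooooooo
178 ooooddddddddopggggggpooopppppooooooo
179 oooddddddddddpgggggpoooppggppooooooo
180 ooodddddddoodopgggppoodgggppoooooooo
181 oodddddddoooddogggpoodpgggppoooooooo
182 ooddddddooooodpgggoodoggggpooooooooo
183 oddddddoooooodogggddggggggpooooooooo
184 oodddoooooooodogggg#ggggggpooooooooo
185 ooooooooooooodoggg###gggggpooooooooo
186 oooooooooooooopggg####ggggppoooooooo
187 oooooooooooooopgg#####ggggppoooooooo
188 oooooooooooooooggg####ggggoooooooooo
189 oooooooooooooodggg###gggggdooooooooo
190 ooooooooooooogdgggggggggggdooooooooo
191 ooooooooooooggggggggggggggdooooooooo
```

Yellow hovers almost exactly where red did. I'll repeat the same lowering, release, then the two-finger press.

Call:
arm_command:
  rows: [255,0.003,0,0.02,0,0,0,255,0,0,0.02,0,0,0,255,0,0,0.01,0,0,0,255,0,0,0.005,0,0,0,255,0,0,0.003,0,0,0,255,0,0,0.003,0,0,0,255,0,0,0,0,0,0]

```text
t: 35.3
eef_pos: [0.507, -0.0608, 0.0709]
ee_rot: [0.806, 0.591, 0.001, 0.0]
ft_force: [-0.0, 0.6, 2.4]
gripper_width: 0.0141
grip_force: 116.8
```

Call:
arm_command:
  rows: [255,0,0,0.002,0,0,0,255,0,0,0.002,0,0,0,255,0,0,0,0,0,0]

```text
t: 35.6
eef_pos: [0.5061, -0.061, 0.066]
ee_rot: [0.807, 0.591, -0.0, -0.0]
ft_force: [-0.9, -0.2, 0.9]
gripper_width: 0.0138
grip_force: 116.5
```

Call:
arm_command:
  rows: [255,0,0,0.001,0,0,0,255,0,0,0.001,0,0,0,255,0,0,0,0,0,0]

```text
t: 35.9
eef_pos: [0.5061, -0.061, 0.064]
ee_rot: [0.807, 0.591, -0.0, -0.0]
ft_force: [-0.8, 0.1, -0.0]
gripper_width: 0.0137
grip_force: 116.4
```

Call:
arm_command:
  rows: [255,0,0,0.001,0,0,0,255,0,0,0.001,0,0,0,255,0,0,0,0,0,0]

```text
t: 36.2
eef_pos: [0.5062, -0.0609, 0.0621]
ee_rot: [0.807, 0.591, -0.0, -0.0]
ft_force: [-0.3, 1.0, -1.3]
gripper_width: 0.0138
grip_force: 116.4
```

Call:
arm_command:
  rows: [255,0,0,0.001,0,0,0,255,0,0,0.001,0,0,0,255,0,0,0,0,0,0]

```text
t: 36.5
eef_pos: [0.5062, -0.0609, 0.0601]
ee_rot: [0.807, 0.591, -0.0, -0.0]
ft_force: [-0.9, 0.8, -1.5]
gripper_width: 0.0135
grip_force: 116.3
```

```bash
python3 - <<'E'
from h import *
s=read_state();print(s["t"],s["eef_pos"],s["ft_force"],s["moment"],s["gripper_width"])
boxes("yellow")
E
```

```text
36.5 [ 0.50624288 -0.06088543  0.06006095] [-0.87073615  0.82814227 -1.46181613] [0.03408086 0.17954535 0.13292622] 0.013475150295470013
t min 283 183 max 289 195
t min 297 188 max 303 200
s min 256 179 max 266 191
s min 263 173 max 273 178
```

Call:
arm_command:
  rows: [255,0,0,0.001,0,0,0,255,0,0,0.001,0,0,0,255,0,0,0,0,0,0]

```text
t: 36.9
eef_pos: [0.5065, -0.0609, 0.0582]
ee_rot: [0.807, 0.591, -0.0, -0.0]
ft_force: [-0.5, 0.4, -1.6]
gripper_width: 0.0138
grip_force: 116.4
```

Call:
arm_command:
  rows: [255,0,0,0.001,0,0,0,255,0,0,0.001,0,0,0,255,0,0,0,0,0,0]

```text
t: 37.2
eef_pos: [0.5065, -0.0612, 0.0567]
ee_rot: [0.807, 0.591, -0.0, 0.0]
ft_force: [-3.0, -0.2, 3.8]
gripper_width: 0.0141
grip_force: 117.0
```

It came up against the pad, so it's seated. I'll release, rise and go over the dark end.

Call:
arm_command:
  rows: [255,0,0,-0.001,0,0,0,60,0,0,0,0,0,0,60,0,0,0,0,0,0,60,0,0,0,0,0,0,60,0,0,-0.03,0,0,0,60,0,0,-0.04,0,0,0,60,0,0,-0.04,0,0,0,60,0.04,0,0,0,0,0,60,0.04,0,0,0,0,0,60,0.046,0,0,0,0,0,60,0,0,0,0,0,0,60,0,0,0,0,0,0]

```text
t: 38.4
eef_pos: [0.5445, 0.0602, 0.1671]
ee_rot: [0.806, 0.592, -0.0, -0.0]
ft_force: [0.1, -0.4, -1.2]
gripper_width: 0.0654
grip_force: 0.0
```

```bash
python3 - <<'E'
from h import *
s=read_state();print(s["t"],s["eef_pos"],s["ft_force"],s["gripper_width"])
go(.5446,.059,.062,-17.3);boxes("yellow")
asc("s.png",240,165,282,210)
E
```

```text
38.4 [0.5444998  0.0601662  0.16712347] [ 0.09077359 -0.35486319 -1.18572073] 0.06543499176830848
turn rv [-0.     0.    -0.002] then shift [-0.0011  0.0004  0.1051]
s min 257 180 max 266 192
s min 263 173 max 272 178
165 ooddddooooooooodddddddddggg##doooooppppooo
166 ooddddoooooooooodddoodddggg##doooopppppooo
167 ooddddooooooooooodddddddggg##doooppppppooo
168 oodddddoooooooooooddddddggg##dooppppppoooo
169 ooddddooooooooooooodddddggg#dooopppppooooo
170 oooddoooooooooooooodddddgggdoooppppppooooo
171 ooooooooooooooooooddddddggdoooppppppoooooo
172 ooooooooooooooooooodddddpppooooppppooooooo
173 ooooooooooooooooooooodooYooooYYYppoooooooo
174 oooooooooooooooooppgpooYYYYYYYYYopoooooooo
175 oooooooooooooooooppgppYYYYYYYYYYooooooooop
176 oooooooooooooooopggggppYYYYYYYYYooooooooop
177 oooooooooooooooppggggggpoooYYYYoppooooooop
178 oooooooooooooooopggggggoooooopopppooooooop
179 ooooooooooooooodopppggoooooopggppooooooooo
180 ooooooooooooooodoYYYpppooooppggpoooooooooo
181 ooooooooooooooooYYYYYYooooppgggpoooooooooo
182 ooooooooooooooooYYYYYYYYYopggggpoooooooooo
183 ooooooooooooooooYYYYYYYYYYYpgggp
[... 532 characters left out ...]
ooooooooooddddddddggggggggggggggdopooooooo
196 oooooooooodddddddggggggggggggggggggdoooooo
197 oooooooooddddddddgggggggggggggggggggggdopo
198 ooooooooddddddddgggggggggggggggggggggggggp
199 oooooooodddddddggggggggggggggggggggggggggo
200 ooooooooddddddggggggggggggggggggggggggggdo
201 ooooooooddddddggggggggggggggggggggggggggoo
202 oooooooodddddggggggggggggggggggggggggggdoo
203 oooooooodddgggggggggggggggggggggggggggdooo
204 ooooooooooodddggggggggggggggggggggggggoooo
205 ooooooooooooooddgggggggggggggggggggggdoooo
206 oooooooooooooooooddgggggggggggggggggdooooo
207 ooooooooooooooooooodddggggggggggggggoooooo
208 ooooooooooooooooooooooodgggggggggggooooooo
209 ooooooooooooooooooooooooodddggggggdooooooo
```

Yellow is seated, with the same collar box as red had (180..192). Take it by the dark end and lift.

Call:
arm_command:
  rows: [60,-0.002,0,0.03,0,0,0,60,0,0,0.03,0,0,0,60,0,0,0.03,0,0,0,60,0,0,0.015,0,0,0,60,0,0,0,0,0,0,255,0,0,0,0,0,0,255,0,0,0,0,0,0,255,0,0,0,0,0,0,255,0,0,0,0,0,0,255,0,0,0,0,0,0,255,0,0,0,0,0,0,255,0,0,0,0,0,0]
  force: 120

```text
t: 39.7
eef_pos: [0.5449, 0.0571, 0.0633]
ee_rot: [0.807, 0.591, 0.001, 0.001]
ft_force: [0.1, -0.9, 6.0]
gripper_width: 0.0133
grip_force: 118.0
```

Call:
arm_command:
  rows: [255,0,0,-0.003,0,0,0,255,0,0,-0.003,0,0,0,255,0,0,-0.003,0,0,0,255,0,0,-0.005,0,0,0,255,0,0,0,0,0,0]

```text
t: 40.2
eef_pos: [0.5443, 0.0572, 0.0771]
ee_rot: [0.807, 0.591, 0.0, 0.0]
ft_force: [-0.5, -0.4, -0.7]
gripper_width: 0.013
grip_force: 118.8
```

Call:
arm_command:
  rows: [255,0,0,-0.02,0,0,0,255,0,0,-0.02,0,0,0,255,0,0,-0.022,0,0,0,255,0,0,0,0,0,-0.139,255,0,0,0,0,0,-0.139,255,0,0,0,0,0,-0.138,255,0,0,0,0,0,0,255,0,0,0,0,0,0]

```text
t: 41.0
eef_pos: [0.5439, 0.0572, 0.1386]
ee_rot: [0.668, 0.744, 0.0, 0.0]
ft_force: [0.7, -0.6, -1.1]
gripper_width: 0.0127
grip_force: 118.6
```

```bash
python3 - <<'E'
from h import *
s=read_state();print(s["t"],s["eef_pos"],s["ft_force"],s["moment"],s["gripper_width"])
e=cr(0,.0625,.08);b=cr(0,.0625+.17,.08);print(e,b)
a=go(*b,6.5);go(*e,6.5,a);boxes("yellow")
E
```

```text
41.0 [0.5439058  0.05724445 0.13860933] [ 0.73999892 -0.59516418 -1.0863586 ] [0.05714718 0.01179058 0.0164877 ] 0.012700380889007767
[ 0.5175248  -0.28990176  0.08      ] [ 0.49828025 -0.12099454  0.08      ]
turn rv [ 0.     0.    -0.007] then shift [-0.1719 -0.0655  0.0586]
turn rv [0. 0. 0.] then shift [-0.17 -0.    0.  ]
```

Call:
arm_command:
  rows: [255,-0.0344,-0.0131,0,0,0,-0.007,255,-0.0344,-0.0131,0,0,0,0,255,-0.0344,-0.0131,0,0,0,0,255,-0.0344,-0.0131,0.02,0,0,0,255,-0.0344,-0.0131,0.02,0,0,0,255,0,0,0.017,0,0,0,255,0,0,0,0,0,0,255,0,0,0,0,0,0]

```text
t: 41.9
eef_pos: [0.4985, -0.1209, 0.0815]
ee_rot: [0.665, 0.747, -0.0, -0.0]
ft_force: [-0.9, 0.8, -0.3]
gripper_width: 0.013
grip_force: 118.8
```

```bash
python3 - <<'E'
from h import *
s=read_state();p=s["eef_pos"];print(s["t"],p,s["ft_force"],s["gripper_width"])
go(*cr(0,.0625,.08),6.5); boxes("yellow");
c=p-.0625*np.array([-np.sin(CA),np.cos(CA),0])
for z in(.1,.11):
  for d in(.1,.021,-.021,-.1): q=c+d*np.array([-np.sin(CA),np.cos(CA),0]);q[2]=z;print(z,d,proj("side",q).round(1),proj("top",q).round(1))
asc("s.png",262,122,300,165)
E
```

```text
41.9 [ 0.49845111 -0.12090226  0.08150163] [-0.90899636  0.82159356 -0.29308365] 0.012968648590160977
turn rv [-0.001 -0.001  0.003] then shift [-0.1701 -0.0002  0.0015]
0.1 0.1 [[277.9 165.1]] [[321.7 202.8]]
0.1 0.021 [[279.  151.8]] [[349.2 199.3]]
0.1 -0.021 [[279.5 145.2]] [[363.8 197.4]]
0.1 -0.1 [[280.5 133.4]] [[391.1 193.9]]
0.11 0.1 [[277.9 162.8]] [[322.3 202.3]]
0.11 0.021 [[279.  149.6]] [[350.  198.7]]
0.11 -0.021 [[279.6 143. ]] [[364.7 196.9]]
0.11 -0.1 [[280.6 131.2]] [[392.2 193.3]]
122 poodggg#######ggggg#gg#######ggggggggg
123 poddddd############g#########ggggggggg
124 oooooodd##########g#g########oppppppgg
125 RRddoodd#########g###########ppppppppg
126 RRRRdodd#########g#g#########ppppppppg
127 RRRRRddd######g##############ppppppppg
128 RRRRRodd########g############ppppppppg
129 oodRRod##########g###g######dppppppppp
130 ooRRRdd##########g#g#g#######ppppppppp
131 RRRRRdg##########g##g########dpppppppp
132 RRRRRdg###########g########g##pppppppp
133 RRRddg#g####################ggoppppppp
134 dggggg###g#g###############gg#gopppppp
135 gggggggg#####################gg
[... 554 characters left out ...]
#ggdpppppppp
149 gggggggggggg###oYYYd#######gggggggggpp
150 gggggggggggg#ggoYYodg##ggggggggggggggg
151 gggggggggggg#ggdooddgg#ggggggggggggggg
152 gggggggggggggggooooogggggggggggggggggg
153 gggggggggggggggoYYoogggggggggggggggggg
154 gggggggggggg#ggdooopgggggggggggggggggg
155 gggggggggggg#ggddddggggggggggggggggggg
156 gggggggggggggggddddggggggggggggggggggg
157 gggggggggggggggddddggggggggggggggggggg
158 oopppppogdgggggddddggggggggggggggggggg
159 oooooooodddddpoddddppoooopppppgggggggg
160 ooooooooddddddddddddoooooooooooooooopp
161 oooooooodddddddddddooooooooooooooooooo
162 oooooooooddddddddddooooooooooooooooooo
163 oooooooooodddddddddooooooooooooooooooo
164 oooooooooooddddddddooooooooooooooooooo
```

Call:
arm_command:
  rows: [255,-0.03,0,0,0,0,0,255,-0.03,0,0,0,0,0,255,-0.03,0,0,0,0,0,255,-0.03,0,0,0,0,0,255,-0.03,0,0,0,0,0,255,-0.02,0,0,0,0,0,255,0,0,0,0,0,0,255,0,0,0,0,0,0]

```text
t: 42.8
eef_pos: [0.5191, -0.2895, 0.082]
ee_rot: [0.664, 0.747, 0.0, 0.0]
ft_force: [-0.2, 0.6, -0.7]
gripper_width: 0.0133
grip_force: 118.8
```

```bash
python3 - <<'E'
from h import *
s=read_state();p=s["eef_pos"];print(s["t"],p,s["ft_force"],s["gripper_width"])
go(*cr(0,.0625,.034),6.5)
E
```

```text
42.8 [ 0.51905026 -0.28949818  0.08196535] [-0.18045973  0.58947824 -0.69725265] 0.013260477744373035
turn rv [0.001 0.    0.004] then shift [-0.0002 -0.0016  0.048 ]
```

Call:
arm_command:
  rows: [255,0,-0.0015,0.01,0,0,0.004,255,0,0,0.01,0,0,0,255,0,0,0.005,0,0,0,255,0,0,0.004,0,0,0,255,0,0,0,0,0,0]

```text
t: 43.3
eef_pos: [0.5164, -0.2893, 0.0514]
ee_rot: [0.666, 0.746, 0.0, -0.001]
ft_force: [-0.0, 0.0, -1.0]
gripper_width: 0.013
grip_force: 118.8
```

Call:
arm_command:
  rows: [255,0,0,0.004,0,0,0,255,0,0,0.004,0,0,0,255,0,0,0,0,0,0]

```text
t: 43.6
eef_pos: [0.5172, -0.2902, 0.044]
ee_rot: [0.666, 0.746, 0.0, 0.0]
ft_force: [0.5, 0.3, -1.4]
gripper_width: 0.0126
grip_force: 118.7
```

Clean entry; continuing down.

Call:
arm_command:
  rows: [255,0,0,0.004,0,0,0,255,0,0,0.003,0,0,0,255,0,0,0,0,0,0]

```text
t: 43.9
eef_pos: [0.5173, -0.2901, 0.037]
ee_rot: [0.666, 0.746, 0.0, 0.0]
ft_force: [1.1, 0.2, -2.0]
gripper_width: 0.0131
grip_force: 118.7
```

Call:
arm_command:
  rows: [255,0,0,0.002,0,0,0,255,0,0,0.001,0,0,0,255,0,0,0,0,0,0]

```text
t: 44.2
eef_pos: [0.5173, -0.2902, 0.0345]
ee_rot: [0.666, 0.746, 0.0, 0.0]
ft_force: [2.6, -0.2, -1.1]
gripper_width: 0.0131
grip_force: 118.8
```

Call:
arm_command:
  rows: [255,0,0,0.002,0,0,0,255,0,0,0,0,0,0]

```text
t: 44.4
eef_pos: [0.5174, -0.2901, 0.0338]
ee_rot: [0.666, 0.746, 0.0, 0.001]
ft_force: [-1.3, 2.7, 8.8]
gripper_width: 0.0131
grip_force: 120.2
```

Call:
arm_command:
  rows: [255,0,0,-0.001,0,0,0,100,0,0,0,0,0,0,100,0,0,0,0,0,0,100,0,0,0,0,0,0,100,0,0,0,0,0,0,100,0,0,-0.03,0,0,0,100,0,0,-0.03,0,0,0,60,0.04,0,-0.03,0,0,0,30,0.04,0,-0.03,0,0,0,0,0.04,0,0,0,0,0,0,0.04,0,0,0,0,0,0,0.04,0,0,0,0,0]

```text
t: 45.6
eef_pos: [0.4942, -0.0901, 0.1537]
ee_rot: [0.666, 0.746, 0.0, 0.0]
ft_force: [0.3, 0.2, 0.3]
gripper_width: 0.0851
grip_force: 0.0
```

```bash
python3 - <<'E'
from h import *
s=read_state();p=s["eef_pos"];print(s["t"],p,s["ft_force"],s["gripper_width"])
boxes("yellow");boxes("red");tenons()
for x in(.08,0):
  for y in(.1,.021,-.021):print(x,y,proj("side",cr(x,y,.06)).round(1),proj("side",cr(x,y,.07)).round(1))
asc("s.png",250,118,320,160)
a=go(.558,.279,.155,6)
E
```

```text
45.6 [ 0.49418783 -0.09013893  0.15373968] [0.30644495 0.18540461 0.34398153] 0.08512674812591742
t min 412 159 max 417 172
t min 417 163 max 422 169
s min 261 125 max 267 129
top 39.0 (195, 183, 13, 5) [201.  184.9] [0.5597 0.264 ] far edge [0.5593 0.2433]
side 33.0 (234, 241, 6, 10) [236.5 245.5] [0.5602 0.2678] far edge [0.5645 0.2504]
side 15.0 (195, 222, 6, 8) [197.8 225.2] [0.7005 0.2094] far edge [0.7047 0.1962]
0.08 0.1 [[259.4 145.5]] [[259.4 143.4]]
0.08 0.021 [[261.1 134.3]] [[261.1 132.2]]
0.08 -0.021 [[261.9 128.6]] [[261.9 126.5]]
0 0.1 [[279.9 146.4]] [[280.  144.3]]
0 0.021 [[280.8 135. ]] [[280.9 132.9]]
0 -0.021 [[281.3 129.3]] [[281.4 127.2]]
118 GGdddddddd##ggggggg########################dddgggggddddddoddddddGGGddd
119 GGGddddddd##ggggggg#g###################g#gggggggggdddddddddddddGGGddd
120 GGGggggggg##gggggg#g##g################gg##gggggg##gddddddddddddGGGddd
121 GGgggggggg##gggggg#g######################gggggggg#gddddddddddd#GGGddd
122 GGdpppppgg##ggddggg#######################ggggggg#g#ggggggggggg#GGGddd
123 GGpppppppd#gdddddddg########g###########g#ggggggg#g
[... 2081 characters left out ...]
ggggggggggggggggggggggggggggggggopoooo
152 ggggggggggggggggggggggggggggggggggggggggggggggggggggggggggggggggopoooo
153 ggggggggggggggggggggggggggggggggggggggggggggggggggggggggggggggggopoooo
154 ggggggggggggggggggggggggggggggggggggggggggggggggggggggggggggggggopoooo
155 ggggggggggggggggggggggggggggggggggggggggggggggggggggggggggggggggopoooo
156 ggggggggggggggggggggggggggggggggggggggggggggggggggggggggggggggggopoooo
157 gggggggggggggggggggggggggggggggggggggggggggggggggggggggggggggggggpoooo
158 oooooooppooooopppppppgggggpggggggggggggggggggggggggggggggggggggggpoooo
159 ooooooooooooooooooooooooooooopppooooooppppggggggggggggggggggggggopoooo
turn rv [0.   0.   0.01] then shift [ 0.3611  0.1019 -0.0015]
```

Both dark ends sit level in the slots. Blue is unmoved, so I'll go to it.

Call:
arm_command:
  rows: [0,0.038,0.0107,0,0,0,0.01,0,0.038,0.0107,0,0,0,0,0,0.038,0.0107,0,0,0,0,0,0.038,0.0107,0,0,0,0,0,0.038,0.0107,0,0,0,0,0,0.038,0.0107,0,0,0,0,0,0.038,0.0107,0,0,0,0,0,0.038,0.0107,0,0,0,0,0,0.038,0.0107,0,0,0,0,0,0.019,0.0056,0,0,0,0,0,0,0,0,0,0,0,0,0,0,0,0,0,0]

```text
t: 47.0
eef_pos: [0.5589, 0.2773, 0.1527]
ee_rot: [0.67, 0.742, -0.001, 0.0]
ft_force: [-0.3, 0.3, -0.8]
gripper_width: 0.0851
grip_force: 0.0
```

```bash
python3 - <<'E'
from h import *
print(read_state()["eef_pos"]);go(.558,.279,.014,6)
E
```

```text
[0.55891501 0.27727017 0.15271397]
turn rv [-0.001  0.001 -0.002] then shift [ 0.0018 -0.0007  0.1387]
```

Call:
arm_command:
  rows: [0,0.002,-0.0007,0.03,0,0,0,0,0,0,0.03,0,0,0,0,0,0,0.03,0,0,0,0,0,0,0.025,0,0,0,0,0,0,0.015,0,0,0,0,0,0,0.009,0,0,0,0,0,0,0,0,0,0]

```text
t: 47.7
eef_pos: [0.5569, 0.2783, 0.0132]
ee_rot: [0.671, 0.742, -0.001, -0.001]
ft_force: [0.2, 0.7, -0.5]
gripper_width: 0.0854
grip_force: 0.0
```

Call:
arm_command:
  rows: [255,0,0,0,0,0,0,255,0,0,0,0,0,0,255,0,0,0,0,0,0,255,0,0,0,0,0,0,255,0,0,0,0,0,0,255,0,0,0,0,0,0,255,0,0,0,0,0,0,255,0,0,0,0,0,0]

```text
t: 48.5
eef_pos: [0.5579, 0.2803, 0.015]
ee_rot: [0.67, 0.743, 0.0, 0.0]
ft_force: [0.6, -1.0, 5.0]
gripper_width: 0.0137
grip_force: 116.9
```

Call:
arm_command:
  rows: [255,0,0,-0.004,0,0,0,255,0,0,-0.004,0,0,0,255,0,0,-0.004,0,0,0,255,0,0,0,0,0,0,255,0,0,0,0,0,0]

```text
t: 49.0
eef_pos: [0.5574, 0.2802, 0.0264]
ee_rot: [0.67, 0.743, 0.0, -0.0]
ft_force: [0.5, -0.3, -0.4]
gripper_width: 0.0138
grip_force: 116.8
```

Call:
arm_command:
  rows: [255,-0.01,0,0,0,0,0,255,-0.02,0,0,0,0,0,255,-0.02,0,0,0,0,0,255,-0.02,0,0,0,0,0,255,-0.03,0,0,0,0,0,255,-0.03,0,0,0,0,0,255,-0.03,0,0,0,0,0,255,-0.01,0,0,0,0,0,255,0,0,0,0,0,0]

```text
t: 49.9
eef_pos: [0.5749, 0.1093, 0.0263]
ee_rot: [0.671, 0.742, -0.0, -0.0]
ft_force: [0.4, -0.1, -1.4]
gripper_width: 0.014
grip_force: 116.8
```

Call:
arm_command:
  rows: [255,0,0,-0.025,0,0,0,255,0,0,-0.03,0,0,0,255,0,0,-0.03,0,0,0,255,0,0,-0.02,0,0,0,255,0,0,0,0,0,0.136,255,0,0,0,0,0,0.136,255,0,0,0,0,0,0.135,255,0,0,0,0,0,0,255,0,0,0,0,0,0]

```text
t: 50.8
eef_pos: [0.5746, 0.1119, 0.1313]
ee_rot: [0.805, 0.594, -0.0, -0.0]
ft_force: [0.4, -0.5, 0.0]
gripper_width: 0.0143
grip_force: 116.8
```

```bash
python3 - <<'E'
from h import *
s=read_state();print(s["t"],s["eef_pos"],s["ft_force"],s["moment"],s["gripper_width"])
go(.5058,-.063,.13,-17.3)
E
```

```text
50.8 [0.57458911 0.11193992 0.13126828] [ 0.36102363 -0.45517519  0.03301394] [-0.06407255  0.02787548  0.02689618] 0.014253158981958653
turn rv [-0.    -0.     0.002] then shift [-0.1875 -0.0137  0.0013]
```

Call:
arm_command:
  rows: [255,-0.035,-0.0027,0,0,0,0.002,255,-0.035,-0.0027,0,0,0,0,255,-0.035,-0.0027,0,0,0,0,255,-0.035,-0.0027,0,0,0,0,255,-0.035,-0.0027,0,0,0,0,255,-0.0125,0,0,0,0,0,255,0,0,0,0,0,0,255,0,0,0,0,0,0]

```text
t: 51.6
eef_pos: [0.506, -0.0632, 0.1314]
ee_rot: [0.806, 0.591, 0.0, -0.0]
ft_force: [0.7, -0.1, -1.3]
gripper_width: 0.014
grip_force: 116.9
```

```bash
python3 - <<'E'
from h import *
s=read_state();print(s["t"],s["eef_pos"],s["ft_force"],s["moment"],s["gripper_width"])
boxes("blue")
asc("t.png",255,170,314,204)
asc("s.png",244,148,280,192)
E
```

```text
51.6 [ 0.50595333 -0.06322095  0.13144906] [ 0.73759895 -0.14002455 -1.30736292] [-0.03513768 -0.03422576  0.03418678] 0.014008351517530722
s min 257 163 max 266 174
s min 263 156 max 273 167
170 ooooooooopopooppppppppppppppppppppppppppppppppppppppppppppp
171 ppppppppppppppppppppppppoppppppppppppppppppppppppppppppppdd
172 pppppppppppppppppppppppppppppppppooppppppppppppppppppppppdd
173 ppppppppppppppppppppppppppppppppppppppppppppppoopppppppppdd
174 ppppppdopppppppppppppppppppppppppppppppppppppppppppppppppdd
175 pppppo###dppppppppppppppppppppppppppppppppppppppppppppppppp
176 pppppdddd###dpppppppppppppppppppppppppppppppppppppppppppppp
177 pppppdddddddd##dppppppppppppppppppppppppppppppppppppppppppp
178 ppppoddddddddddd##dooppppppppppppgooopppppppppppppppppppppp
179 ooppddddddddddddddd##doopppddooddBBBgoppppppppppppppppppppo
180 pppodddddddddddddddddd##dgodgggdgBBBgopppppppppppppppppppp#
181 ppppppodddddddddddddddddgBBBBgggBBBBdddddppppppppppppppppd#
182 pppppppppoddddddddddddddBBBBBddgBBBBggggddddddpoooppppppp##
183 ppppppppppppodddddddddddBBBBBddgBBBBdgggggggddddBgooppppo##
184 pppppppp
[... 2371 characters left out ...]
ooo
175 oooooooddddddddggpooopoooooooooooooo
176 ooooooddddddddggggpppooooooooooooooo
177 oooooddddddddpggggggpooooooppooooooo
178 oooooddddddddpggggggpooopppppooooooo
179 oooodddddddddpgggggpoooppgoppooooooo
180 ooodddddddoodopgggppoodgggppoooooooo
181 oooddddddoooddogggpoodpgggpooooooooo
182 ooddddddooooodpgggopdoggggppoooooooo
183 oodddddoooooodogggoddgggggpooooooooo
184 ooddddooooooodogggg#ggggggppoooooooo
185 ooooooooooooodogggg##gggggpooooooooo
186 oooooooooooooopggg####ggggppoooooooo
187 oooooooooooooopgg#####ggggopoooooooo
188 oooooooooooooopggg####ggggoooooooooo
189 oooooooooooooodgggg###ggggoooooooooo
190 ooooooooooooogdgggggggggggdooooooooo
191 ooooooooooooggggggggggggggdooooooooo
```

Same position as yellow, so the same sequence.

Call:
arm_command:
  rows: [255,0.003,0,0.02,0,0,0,255,0,0,0.02,0,0,0,255,0,0,0.01,0,0,0,255,0,0,0.005,0,0,0,255,0,0,0.003,0,0,0,255,0,0,0.003,0,0,0,255,0,0,0,0,0,0]

```text
t: 52.4
eef_pos: [0.5071, -0.0606, 0.071]
ee_rot: [0.806, 0.591, 0.001, 0.0]
ft_force: [0.6, 1.1, 3.2]
gripper_width: 0.0139
grip_force: 117.7
```

Call:
arm_command:
  rows: [255,0,0,0.002,0,0,0,255,0,0,0.002,0,0,0,255,0,0,0.002,0,0,0,255,0,0,0,0,0,0]

```text
t: 52.8
eef_pos: [0.5059, -0.0609, 0.0637]
ee_rot: [0.807, 0.591, -0.0, -0.0]
ft_force: [0.0, -0.4, -0.3]
gripper_width: 0.014
grip_force: 117.5
```

Call:
arm_command:
  rows: [255,0,0,0.002,0,0,0,255,0,0,0.001,0,0,0,255,0,0,0.001,0,0,0,255,0,0,0,0,0,0]

```text
t: 53.2
eef_pos: [0.5061, -0.0608, 0.06]
ee_rot: [0.807, 0.591, -0.0, -0.0]
ft_force: [-1.1, -0.5, -0.6]
gripper_width: 0.0141
grip_force: 117.3
```

Call:
arm_command:
  rows: [255,0,0,0.001,0,0,0,255,0,0,0.001,0,0,0,255,0,0,0,0,0,0]

```text
t: 53.5
eef_pos: [0.5064, -0.0608, 0.0581]
ee_rot: [0.807, 0.591, -0.0, -0.0]
ft_force: [0.7, 0.3, -2.0]
gripper_width: 0.0143
grip_force: 117.3
```

```bash
python3 - <<'E'
from h import *
s=read_state();print(s["t"],s["eef_pos"],s["ft_force"],s["moment"],s["gripper_width"])
boxes("blue")
E
```

```text
53.5 [ 0.50637458 -0.0608323   0.05814383] [ 0.68481903  0.28251174 -2.04175592] [-0.06501133  0.08261347  0.05535027] 0.014297598978832007
s min 257 180 max 266 192
s min 263 173 max 273 178
```

Seated (side 180..192). One more millimetre, then release and go over the dark end.

Call:
arm_command:
  rows: [255,0,0,0.0015,0,0,0,255,0,0,-0.001,0,0,0,60,0,0,0,0,0,0,60,0,0,0,0,0,0,60,0,0,0,0,0,0,60,0,0,-0.03,0,0,0,60,0,0,-0.04,0,0,0,60,0,0,-0.04,0,0,0,60,0.04,0,0,0,0,0,60,0.04,0,0,0,0,0,60,0.044,0,0,0,0,0,60,0,0,0,0,0,0]

```text
t: 54.8
eef_pos: [0.5451, 0.0615, 0.1681]
ee_rot: [0.805, 0.593, 0.001, -0.0]
ft_force: [0.3, -0.4, 0.5]
gripper_width: 0.0655
grip_force: 0.0
```

```bash
python3 - <<'E'
from h import *
s=read_state();print(s["t"],s["eef_pos"],s["ft_force"],s["gripper_width"])
go(.5446,.0575,.062,-17.3);boxes("blue")
E
```

```text
54.8 [0.54510884 0.06152889 0.16813547] [ 0.32723928 -0.41718676  0.47613093] 0.06550177993881504
turn rv [ 0.001 -0.002  0.001] then shift [-0.004   0.0007  0.1061]
s min 257 181 max 266 192
s min 263 173 max 272 178
```

Call:
arm_command:
  rows: [60,-0.001,0,0.03,0,0,0,60,0,0,0.03,0,0,0,60,0,0,0.03,0,0,0,60,0,0,0.015,0,0,0,60,0,0,0,0,0,0,255,0,0,0,0,0,0,255,0,0,0,0,0,0,255,0,0,0,0,0,0,255,0,0,0,0,0,0,255,0,0,0,0,0,0,255,0,0,0,0,0,0,255,0,0,0,0,0,0]
  force: 120

```text
t: 56.1
eef_pos: [0.5446, 0.0563, 0.0638]
ee_rot: [0.807, 0.591, 0.001, 0.001]
ft_force: [0.7, -0.3, 5.1]
gripper_width: 0.0128
grip_force: 118.0
```

Call:
arm_command:
  rows: [255,0,0,-0.003,0,0,0,255,0,0,-0.003,0,0,0,255,0,0,-0.003,0,0,0,255,0,0,-0.005,0,0,0,255,0,0,0,0,0,0]

```text
t: 56.6
eef_pos: [0.544, 0.0564, 0.0776]
ee_rot: [0.807, 0.591, 0.0, 0.0]
ft_force: [1.1, 0.6, -1.6]
gripper_width: 0.0126
grip_force: 118.7
```

Call:
arm_command:
  rows: [255,0,0,-0.02,0,0,0,255,0,0,-0.02,0,0,0,255,0,0,-0.022,0,0,0,255,0,0,0,0,0,-0.139,255,0,0,0,0,0,-0.139,255,0,0,0,0,0,-0.138,255,0,0,0,0,0,0,255,0,0,0,0,0,0]

```text
t: 57.4
eef_pos: [0.5435, 0.0564, 0.1391]
ee_rot: [0.668, 0.744, 0.0, 0.0]
ft_force: [-0.3, 0.2, -0.4]
gripper_width: 0.0128
grip_force: 118.6
```

```bash
python3 - <<'E'
from h import *
s=read_state();print(s["t"],s["eef_pos"],s["ft_force"],s["moment"],s["gripper_width"])
e=cr(-.08,.0625,.08);b=cr(-.08,.0625+.17,.08);print(e,b)
a=go(*b,6.5);go(*e,6.5,a)
E
```

```text
57.4 [0.54351722 0.05642508 0.13908503] [-0.25489894  0.20363036 -0.40717437] [ 0.08848968  0.03045845 -0.02192906] 0.012829604162417883
[ 0.43803905 -0.29895802  0.08      ] [ 0.4187945 -0.1300508  0.08     ]
turn rv [ 0.    -0.    -0.007] then shift [-0.1712 -0.145   0.0591]
turn rv [0. 0. 0.] then shift [-0.17 -0.    0.  ]
```

Call:
arm_command:
  rows: [255,-0.0285,-0.0242,0,0,0,-0.007,255,-0.0285,-0.0242,0,0,0,0,255,-0.0285,-0.0242,0,0,0,0,255,-0.0285,-0.0242,0,0,0,0,255,-0.0285,-0.0242,0.02,0,0,0,255,-0.0285,-0.0242,0.02,0,0,0,255,0,0,0.017,0,0,0,255,0,0,0,0,0,0,255,0,0,0,0,0,0]

```text
t: 58.3
eef_pos: [0.4191, -0.1301, 0.0822]
ee_rot: [0.665, 0.747, 0.0, -0.0]
ft_force: [-0.1, -0.2, -0.2]
gripper_width: 0.0124
grip_force: 118.8
```

```bash
python3 - <<'E'
from h import *
s=read_state();p=s["eef_pos"];print(s["t"],p,s["ft_force"],s["gripper_width"])
go(*cr(-.08,.0625,.08),6.5)
boxes("blue");boxes("yellow")
E
```

```text
58.3 [ 0.41912741 -0.13012392  0.08218942] [-0.14385182 -0.18153338 -0.18331642] 0.012384778141688337
turn rv [-0.    -0.     0.002] then shift [-0.1699 -0.0003  0.0022]
```

Call:
arm_command:
  rows: [255,-0.03,0,0,0,0,0,255,-0.03,0,0,0,0,0,255,-0.03,0,0,0,0,0,255,-0.03,0,0,0,0,0,255,-0.03,0,0,0,0,0,255,-0.02,0,0,0,0,0,255,0,0,0,0,0,0,255,0,0,0,0,0,0]

```text
t: 59.3
eef_pos: [0.4392, -0.2987, 0.082]
ee_rot: [0.665, 0.747, 0.0, -0.0]
ft_force: [0.8, -0.2, -0.9]
gripper_width: 0.0126
grip_force: 118.8
```

```bash
python3 - <<'E'
from h import *
s=read_state();p=s["eef_pos"];print(s["t"],p,s["ft_force"],s["gripper_width"])
go(*cr(-.08,.0625,.034),6.5);v=imaging.camera("side")[:,:,::-1];cv2.imwrite("s.png",v)
print(proj("side",[cr(-.08,.1,.11),cr(-.08,.1,.1)]));asc("s.png",286,112,320,150)
E
```

```text
59.3 [ 0.4392131  -0.29866678  0.08200516] [ 0.81547743 -0.16916907 -0.93211186] 0.012603259672523117
turn rv [ 0.    -0.001  0.004] then shift [-0.0002 -0.0012  0.048 ]
[[301.32465258 136.39192357]
 [301.15918526 138.59776165]]
112 g##ggggG###g#############g#ggggg##
113 d##ggggdddg##############ggGgggg##
114 dg#gggdood#############gddddggg###
115 ddg###ddodd#g#ggg######ddoodggg###
116 odd#g##ddodd###g######dddod######d
117 dddgg###dddd####BB##g#Roddd####gdd
118 ddddg##gdddd##gBBBBg##dddd####gddd
119 ddddd####ddd##gBBBB##gddd#####gddd
120 dddddgg#####g#ddgBB###dd####ggGddd
121 ggggggg#######ddddg#########gGdddd
122 ggggggg#######dddddgg#######gGdddd
123 ggggddgggg####BBBB###g####g#GGdddd
124 ddddoodddddg##BBBBB###gdddg#GGdddd
125 ooodoppoooddggBBBBgg#gdopoggGGdddd
126 oooodoooooddgggBBBgggdopppdgGGdddd
127 ooooooooooddggggg#gggdppppdgGGdddd
128 ooooooooooddgggBBBgggoppppdGGGdddd
129 YpooooooooddgggggggggpppppdGGGdddd
130 YppppppooodgggddddgggpppppdgGddddd
131 YppppppoooddggddddggdpppppdgGddddd
132 YppppppoooddggddddgpopppppdgGddddd
133 pppppppooooopgddddppppppppdGGddddd
134 ppppppooooooddddddppppppppdGGddddd
135 pppppppppppoodddddppppppppdGGddddo
136 ppppppppppppodddddppppppppoGGddddd
137 ppppppppppppodddddpppppppppGGddddd
138 ppppppppppppdddddopppppppppGGddddd
139 pppppppppppodddddopppppppppGGddddd
140 pppppppppppooooooppppppppppgdddddd
141 pppppppppppooopppppppppppppgdddddd
142 pppppppppppooopppppppppppppgoddddd
143 pppppppppppppppppppppppppppggddddd
144 pppppppppppppppppppppppppppgoddddd
145 ppppppppppppppppppppppppppggoddddd
146 ppppppppppppppppppppppppppggoddddd
147 ppppppppppppppppppppppppppggoodddd
148 ppppppppppppppppppppppppppggoodddd
149 ggggggggggggppppppppppppppggopoddd
```

Call:
arm_command:
  rows: [255,0,-0.001,0.01,0,0,0.002,255,0,0,0.01,0,0,0,255,0,0,0.005,0,0,0,255,0,0,0.004,0,0,0,255,0,0,0,0,0,0]

```text
t: 59.85
eef_pos: [0.4375, -0.2985, 0.052]
ee_rot: [0.665, 0.747, 0.0, -0.001]
ft_force: [0.1, 0.9, -1.0]
gripper_width: 0.0128
grip_force: 118.8
```

Call:
arm_command:
  rows: [255,0,0,0.004,0,0,0,255,0,0,0.004,0,0,0,255,0,0,0,0,0,0]

```text
t: 60.15
eef_pos: [0.4378, -0.299, 0.0444]
ee_rot: [0.665, 0.747, 0.0, -0.0]
ft_force: [0.1, 0.5, -0.7]
gripper_width: 0.0127
grip_force: 118.8
```

Call:
arm_command:
  rows: [255,0,0,0.003,0,0,0,255,0,0,0.002,0,0,0,255,0,0,0,0,0,0]

```text
t: 60.45
eef_pos: [0.4379, -0.2991, 0.0396]
ee_rot: [0.665, 0.747, 0.0, -0.0]
ft_force: [0.1, -0.2, -1.7]
gripper_width: 0.0127
grip_force: 118.8
```

Call:
arm_command:
  rows: [255,0,0,0.002,0,0,0,255,0,0,0.002,0,0,0,255,0,0,0,0,0,0]

```text
t: 60.75
eef_pos: [0.4379, -0.2991, 0.0356]
ee_rot: [0.665, 0.747, 0.0, -0.0]
ft_force: [0.5, 0.5, -1.1]
gripper_width: 0.0127
grip_force: 118.8
```

Call:
arm_command:
  rows: [255,0,0,0.001,0,0,0,255,0,0,0.001,0,0,0,255,0,0,0,0,0,0]

```text
t: 61.05
eef_pos: [0.438, -0.2991, 0.0346]
ee_rot: [0.665, 0.747, 0.0, 0.0]
ft_force: [-1.3, 1.5, 5.8]
gripper_width: 0.0128
grip_force: 119.5
```

Call:
arm_command:
  rows: [100,0,0,0,0,0,0,100,0,0,0,0,0,0,100,0,0,0,0,0,0,100,0,0,0,0,0,0,100,0,0,-0.03,0,0,0,100,0,0,-0.03,0,0,0,100,0.04,0,-0.03,0,0,0,100,0.04,0,-0.03,0,0,0,200,0.04,0.02,0,0,0,0,255,0.04,0.04,0,0,0,0,255,0.04,0.04,0,0,0,0,255,0.04,0.04,0,0,0,0]

```text
t: 62.25
eef_pos: [0.5383, -0.0585, 0.1543]
ee_rot: [0.665, 0.746, 0.0, 0.001]
ft_force: [0.6, 0.6, -0.3]
gripper_width: 0.0
grip_force: 0.0
```

```bash
python3 - <<'E'
from h import *
s=read_state();p=s["eef_pos"];print(s["t"],p,s["ft_force"],s["gripper_width"])
go(.677,.0,.09,6.5)
v=imaging.camera("side")[:,:,::-1];t=imaging.camera("top")[:,:,::-1]
M=np.zeros((520,800,3),np.uint8)
a=crop(t,365,145,445,245,5);M[:500,:400]=a
b=crop(v,245,95,325,155,5);M[:300,400:]=b
cv2.imwrite("pics/f1.png",M)
E
```

```text
62.25 [ 0.53825177 -0.05851312  0.1543149 ] [ 0.55277234  0.57598845 -0.32744013] 1.2465859806046622e-05
turn rv [0.001 0.    0.001] then shift [0.0424 0.1445 0.0643]
```

View pics/f1.png

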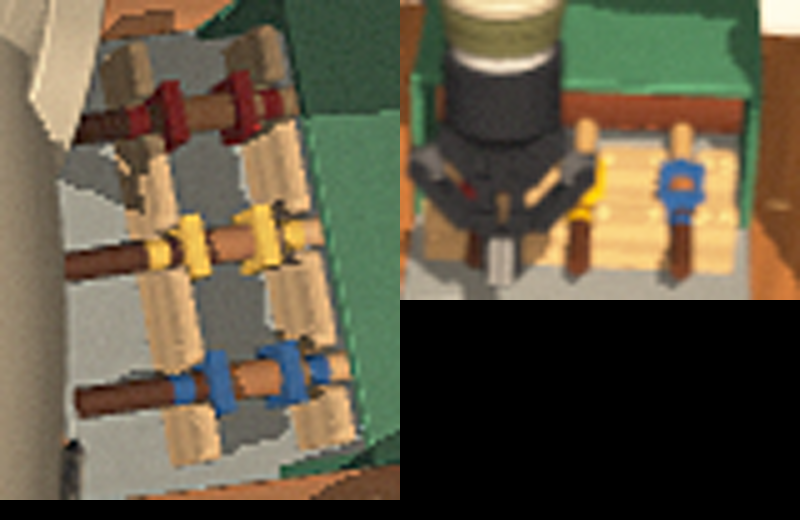

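All three legs are in the slots: red at top (397,168), yellow (412,193) and blue (416,219). The raw ends are under the hood, with the collars between the plates. I'll check the raw-end rows, then go to the button.

```bash
python3 -c "
from h import *
for x in(.08,0,-.08): print(x,proj('side',[cr(x,-.1,.069),cr(x,-.1,.079),cr(x,.1,.06)]).round(1).tolist())
print('seen blue raw top',245+(682-400)/5,95+122/5,'yellow',245+(586-400)/5,95+120/5,'dark ends b',245+(682-400)/5,95+283/5,'y',245+(580-400)/5,95+275/5)"
```

```text
0.08 [[263.4, 116.6], [263.4, 114.6], [259.4, 145.5]]
0 [[282.2, 117.3], [282.2, 115.2], [279.9, 146.4]]
-0.08 [[301.1, 118.0], [301.2, 115.9], [300.5, 147.2]]
seen blue raw top 301.4 119.4 yellow 282.2 119.0 dark ends b 301.4 151.6 y 281.0 150.0
```

Call:
arm_command:
  rows: [255,0.01,0.036,0,0,0,0,255,0.01,0.036,0,0,0,0,255,0.01,0.036,0,0,0,0,255,0.012,0.036,0,0,0,0,255,0,0,0.03,0,0,0,255,0,0,0.03,0,0,0,255,0,0,0.02,0,0,0,255,0,0,0,0,0,0,255,0,0,0,0,0,0]

```text
t: 63.25
eef_pos: [0.6751, -0.0022, 0.0739]
ee_rot: [0.665, 0.746, -0.0, -0.0]
ft_force: [0.5, -0.3, 0.9]
gripper_width: 0.0001
grip_force: 0.0
```

The raw ends are fully down. Pressing the button.

Call:
arm_command:
  rows: [255,0,0,0.01,0,0,0,255,0,0,0.01,0,0,0,255,0,0,0.005,0,0,0,255,0,0,0.005,0,0,0,255,0,0,0,0,0,0]

```text
t: 63.75
eef_pos: [0.6748, -0.0018, 0.043]
ee_rot: [0.665, 0.747, -0.0, -0.001]
ft_force: [-0.2, -0.1, 1.5]
gripper_width: -0.0002
grip_force: 0.0
```

Call:
arm_command:
  rows: [255,0,0,0.003,0,0,0,255,0,0,0.003,0,0,0,255,0,0,0.003,0,0,0,255,0,0,0,0,0,0]

```text
t: 64.15
eef_pos: [0.6752, -0.0018, 0.0344]
ee_rot: [0.665, 0.747, -0.0, -0.0]
ft_force: [0.0, 0.1, -0.9]
gripper_width: -0.0001
grip_force: 0.0
```

Call:
arm_command:
  rows: [255,0,0,0.002,0,0,0,255,0,0,0.002,0,0,0,255,0,0,0.002,0,0,0,255,0,0,0,0,0,0]

```text
t: 64.55
eef_pos: [0.6752, -0.0018, 0.0285]
ee_rot: [0.665, 0.747, -0.0, -0.0]
ft_force: [-1.0, 0.1, 0.2]
gripper_width: -0.0
grip_force: 0.0
```

Call:
arm_command:
  rows: [255,0,0,0.002,0,0,0,255,0,0,0.002,0,0,0,255,0,0,0.001,0,0,0,255,0,0,0,0,0,0]

```text
t: 64.95
eef_pos: [0.6753, -0.0019, 0.0236]
ee_rot: [0.665, 0.747, -0.0, -0.0]
ft_force: [-0.4, -0.3, 0.3]
gripper_width: -0.0002
grip_force: 0.0
```

Call:
arm_command:
  rows: [255,0,0,0.002,0,0,0,255,0,0,0.001,0,0,0,255,0,0,0,0,0,0]

```text
t: 65.25
eef_pos: [0.6753, -0.0018, 0.0207]
ee_rot: [0.665, 0.747, -0.0, -0.0]
ft_force: [1.0, 1.4, -0.1]
gripper_width: 0.0
grip_force: 0.0
```

Call:
arm_command:
  rows: [255,0,0,0.002,0,0,0,255,0,0,0.001,0,0,0,255,0,0,0,0,0,0]

```text
t: 65.55
eef_pos: [0.6753, -0.0019, 0.0176]
ee_rot: [0.665, 0.747, -0.0, -0.0]
ft_force: [0.1, -0.1, -0.4]
gripper_width: -0.0002
grip_force: 0.0
```

Call:
arm_command:
  rows: [255,0,0,0.002,0,0,0,255,0,0,0.001,0,0,0,255,0,0,0,0,0,0]

```text
t: 65.85
eef_pos: [0.6753, -0.0018, 0.0146]
ee_rot: [0.665, 0.747, -0.0, -0.0]
ft_force: [0.6, 0.7, 0.1]
gripper_width: 0.0002
grip_force: 0.0
```

Call:
arm_command:
  rows: [255,0,0,0.002,0,0,0,255,0,0,0.001,0,0,0,255,0,0,0,0,0,0]

```text
t: 66.15
eef_pos: [0.6753, -0.0018, 0.0116]
ee_rot: [0.665, 0.747, -0.0, -0.0]
ft_force: [-0.1, 0.1, 0.6]
gripper_width: -0.0
grip_force: 0.0
```

Call:
arm_command:
  rows: [255,0,0,0.001,0,0,0,255,0,0,0.001,0,0,0,255,0,0,0,0,0,0]

```text
t: 66.45
eef_pos: [0.6753, -0.0019, 0.0097]
ee_rot: [0.665, 0.747, -0.0, -0.0]
ft_force: [-0.4, -0.2, 0.4]
gripper_width: 0.0002
grip_force: 0.0
```

```bash
python3 - <<'E'
from h import *
v=imaging.camera("side")[:,:,::-1];cv2.imwrite("s.png",v);print(proj("side",[.6753,-.0019,.02]))
asc("s.png",200,165,250,206)
E
```

```text
[[223.66914306 190.81118725]]
165 oppppppppd#gg#g######g########gg##oooooooooooooooo
166 oopppdgggg##g#g#############g#g#g#dooooooooooooooo
167 ooppodggggg##gg##############gg##gggddddoooooooooo
168 poopodgggggg##g#############g####gggggggdooooooooo
169 ppoodg#ggggg###gg#####g#g#####g#dgggggggoooooooooo
170 oppod###gggg##########gg#######dddgggggdoooooooooo
171 ooopdg##gggg############g#####ddddggg##doooooooooo
172 ooooddg#gg############g#####gddddggg###doooooooooo
173 oooddddgg#############g#g###dddd##gg##gdoooooooooo
174 ooooooddg#####g############ddddg#####gddoooooooooo
175 oooooooddgg######g#######g#dddg#####gdddoooooooooo
176 ooooooooddgg###########g####ddg##g#gdddooooooooooo
177 oooooooooodg#g#########g##########gdddoooooooooooo
178 ooooooooooodd#########dd#########gdddooooooooooooo
179 oooooooooooood##################gddooooooooooooooo
180 ooooooooooooooddddgg#####g##g##gddoooooooooooooooo
181 oooooooooooooooddddd#gg#g###dddddooooooooooooooooo
182 ooooooooooooooooooodgggggg#dddddoooooooooooooooooo
183 ooooooooooooooooooodgggggg#doooooooooooooooooooooo
184 oooooooooooooooooooog
[... 484 characters left out ...]
ooooooodGGGGGGGGGGG#dooooooooooooooooooo
194 ooooooooooooooooodGGGGGGGGGGG##ooooooooooooooooooo
195 ooooooooooooooooo##GGGGGGGGGG##ooooooooooooooooooo
196 oooooooooooooooood#GGGGGGGGG###ooooooooooooooooooo
197 oooooooooooooooood###GGGGG####dooooooooooooooooooo
198 oooooooooooooooood###########doooooooooooooooooooo
199 ooooooooooooooooood#########dooooooooooooooooooooo
200 oooooooooooooooooooddd###dddooooooooooooooooooooog
201 oooooooooooooooooooooodddooooooooooooooooooooooodg
202 oooooooooooooooooooooooooooooooooooooooooooooooodg
203 oooooooooooooooooooooooooooooooooooooooooooooooodd
204 oooooooooooooooooooooooooooooooooooooooooooooooooo
205 oooooooooooooooooooooooooooooooooooooooooooooooooo
```

The tip at side (223,190) is still above the button, whose centre is (223,193). I'll keep lowering, 3 mm towards +y.

Call:
arm_command:
  rows: [255,0.003,0.001,0.001,0,0,0,255,0,0,0.001,0,0,0,255,0,0,0.001,0,0,0,255,0,0,0,0,0,0]

```text
t: 66.9
eef_pos: [0.676, 0.0013, 0.0066]
ee_rot: [0.665, 0.747, -0.0, -0.0]
ft_force: [-0.4, 0.4, -0.6]
gripper_width: -0.0001
grip_force: 0.0
```

Call:
arm_command:
  rows: [255,0,0,0.001,0,0,0,255,0,0,0.001,0,0,0,255,0,0,0.001,0,0,0,255,0,0,0,0,0,0]

```text
t: 67.3
eef_pos: [0.676, 0.0012, 0.0037]
ee_rot: [0.665, 0.747, -0.0, -0.0]
ft_force: [0.1, -0.4, -0.5]
gripper_width: -0.0002
grip_force: 0.0
```

Call:
arm_command:
  rows: [255,0,0,0.001,0,0,0,255,0,0,0.001,0,0,0,255,0,0,0,0,0,0]

```text
t: 67.6
eef_pos: [0.676, 0.0013, 0.0017]
ee_rot: [0.665, 0.747, -0.0, -0.0]
ft_force: [0.3, 0.7, 0.6]
gripper_width: 0.0
grip_force: 0.0
```

Call:
arm_command:
  rows: [255,0,0,0.001,0,0,0,255,0,0,0.001,0,0,0,255,0,0,0,0,0,0]

```text
t: 67.9
eef_pos: [0.6759, 0.0013, -0.0003]
ee_rot: [0.665, 0.747, -0.0, -0.0]
ft_force: [0.3, -0.7, -0.4]
gripper_width: 0.0002
grip_force: 0.0
```

Call:
arm_command:
  rows: [255,0,0,0.001,0,0,0,255,0,0,0.001,0,0,0,255,0,0,0,0,0,0]

```text
t: 68.2
eef_pos: [0.6762, 0.0012, -0.002]
ee_rot: [0.665, 0.747, 0.0, 0.0]
ft_force: [-1.1, -0.1, 2.1]
gripper_width: -0.0
grip_force: 1.0
```

Call:
arm_command:
  rows: [255,0,0,0.001,0,0,0,255,0,0,0.001,0,0,0,255,0,0,0,0,0,0]

```text
t: 68.5
eef_pos: [0.6762, 0.0012, -0.004]
ee_rot: [0.665, 0.747, 0.0, 0.0]
ft_force: [-0.9, 0.2, 3.7]
gripper_width: -0.0001
grip_force: 1.6
```

Call:
arm_command:
  rows: [255,0,0,0.001,0,0,0,255,0,0,0.001,0,0,0,255,0,0,0,0,0,0]

```text
t: 68.8
eef_pos: [0.6762, 0.0012, -0.006]
ee_rot: [0.665, 0.747, 0.0, 0.0]
ft_force: [-1.0, 1.6, 5.2]
gripper_width: -0.0002
grip_force: 2.2
```

Call:
arm_command:
  rows: [255,0,0,0.001,0,0,0,255,0,0,0.001,0,0,0,255,0,0,0,0,0,0]

```text
t: 69.1
eef_pos: [0.6763, 0.0012, -0.0069]
ee_rot: [0.665, 0.747, 0.0, 0.0]
ft_force: [-3.4, 0.4, 11.1]
gripper_width: 0.0001
grip_force: 5.2
```

Fully down (11 N, at the stop). I'll retreat and take a last check.

Call:
arm_command:
  rows: [255,0,0,-0.01,0,0,0,255,0,0,-0.03,0,0,0,255,0,0,-0.04,0,0,0,255,0,0,-0.04,0,0,0,255,0,0,-0.04,0,0,0,255,0.03,-0.03,0,0,0,0,255,0.03,-0.03,0,0,0,0,255,0,0,0,0,0,0,255,0,0,0,0,0,0]

```text
t: 70.0
eef_pos: [0.6089, 0.0546, 0.152]
ee_rot: [0.665, 0.747, -0.0, -0.0]
ft_force: [0.1, -0.9, 0.3]
gripper_width: 0.0003
grip_force: 0.0
```

```bash
python3 - <<'E'
from h import *
print(read_state()["eef_pos"])
v=imaging.camera("side")[:,:,::-1];t=imaging.camera("top")[:,:,::-1]
M=np.zeros((600,800,3),np.uint8)
M[:,:400]=crop(t,300,90,500,390,2)[:600] if 0 else cv2.resize(t[100:280,345:465],(400,600),interpolation=cv2.INTER_CUBIC)
M[:300,400:]=crop(v,245,95,325,155,5);M[300:,400:]=cv2.resize(t[90:270,140:380],(400,300))
cv2.imwrite("pics/f2.png",M)
E
```

```text
[0.60891846 0.05459537 0.15197681]
```

View pics/f2.png

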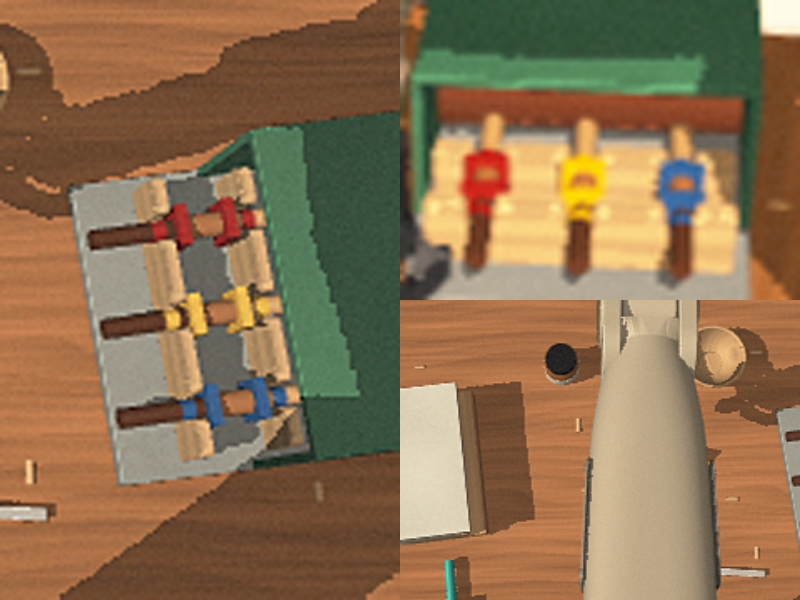

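The picture shows all three legs side by side in their slots (side columns 342, 362 and 381), raw ends under the hood. The shelf is empty and the jar and bowl haven't moved. Handing in.

```bash
python3 -c "
from rig import env
print(env.close_job())"
```

```text
the job is handed in; nothing more can be done
None
```

I loaded red, yellow and blue in that order through the clip into the cradle, raw ends under the hood and both ends down, then pressed the start button to its stop (11 N) and handed in at about 70 s; no verdict came back, and the scraper was partly hidden by the arm in the last picture, so I couldn't fully confirm it hadn't moved.

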